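# Rock a heavy tub on its heel to pour out grinding balls

## Task

Empty the steel grinding balls from the heavy grey tub into the aluminium tray in front of it by rocking the tub, never lifting it clear of the bench. Rock it forward by the tab on its back rim until it stands by itself on its bevelled heel, with the balls still inside, and let go; then take it again by the foot tab low on its back, rock it on over the front edge of the heel until all five balls are in the tray, ease it back onto the heel and leave it leaning there. Do not let the tub drop, and do not shift the tray or the vial, jar, bottle and weight that stand about.

Things in the scene. Friction and masses are not known exactly. Their poses are not given: they have to be found in the camera images.
- tub: open grey steel tub, about 2.2 kg, 94 mm wide (along y), 137 mm tall. Origin: middle of the front edge of its flat base, on the bench; x points the way it pours (to the tray), z up when upright. Side outline (x, z in mm): flat base (-95, 0) to (0, 0); flat bevelled heel at 45 degrees, (0, 0) to (57, 57), on which it also stands by itself; back wall at x = -95. Centre of mass near (-32, 56)
- lip (a point): middle of the pouring lip, the top of the front wall, in the tub's frame at (19, 0, 137) mm. Inside, the front wall rises from (-41, 10) to it, flared 25 degrees outward, so it slopes down to the lip only once the tub is tipped over 65 degrees; the balls roll out by about 80 degrees; near 89 degrees the tub would topple forward over the heel's front edge
- top_tab (a point): grip point of the top tab, a flat steel tab 50 mm wide (along the tub's y), 10 mm thick, standing up from the back rim and leaning 20 degrees backward; in the tub's frame at (-102, 0, 160) mm, the tab ends 13 mm beyond it and starts at the rim, 27 mm below it. Its axes are the tub's
- foot_tab (a point): grip point of the foot tab, a like tab 50 mm wide and 10 mm thick, low on the outside of the back wall, pointing backward and 25 degrees upward from level (while upright); in the tub's frame at (-131, 0, 49) mm, the tab ends 12 mm beyond it, the wall is 37 mm behind it. When the tub leans on its heel the tab points upward, 20 degrees backward from vertical. Its axes are the tub's
- base_edge (a point): middle of the front edge of the tub's flat base, the first edge it rocks on (the tub's origin)
- heel_edge (a point): middle of the front edge of the bevelled heel, the second edge it rocks on, in the tub's frame at (57, 0, 57) mm
- tray: open aluminium tray, 160 mm (its x) by 140 mm (its y), walls 24 mm high and 4 mm thick, 0.8 kg, loose on the bench; origin in the middle of its underside. It stands in front of the tub, its near wall about 112 mm ahead of the tub's base edge, so that the tub can lean and pour without touching it
- ball_1_center (a point): centre of a plain steel grinding ball, 22 mm across, 44 g, lying on the tub's floor at the start
- ball_2_center (a point): centre of a plain steel grinding ball, 22 mm across, 44 g, lying on the tub's floor at the start
- ball_3_center (a point): centre of a plain steel grinding ball, 22 mm across, 44 g, lying on the tub's floor at the start
- ball_4_center (a point): centre of a plain steel grinding ball, 22 mm across, 44 g, lying on the tub's floor at the start
- ball_5_center (a point): centre of a plain steel grinding ball, 22 mm across, 44 g, lying on the tub's floor at the start
- vial_1: bystander to leave alone: sample vial with black cap, 27 mm across, 56 mm tall; origin in the middle of its underside
- weight_100: bystander to leave alone: brass weight with knob, 25 mm across, 30 mm tall; origin in the middle of its underside
- amber_bottle: bystander to leave alone: amber bottle, 56 mm across, 114 mm tall; origin in the middle of its underside
- jar_3: bystander to leave alone: white jar with green cap, 52 mm across, 67 mm tall; origin in the middle of its underside

How it is judged:
On the way, in this order (a step that is already met when the one before it is completed fails the run):
1. the tub leans by itself on its heel, untouched by the robot, with all five balls still inside (angle between tub's own z axis and vertical between 0.7 and 0.87 rad and contact force between tub and the fingers below 0.1 N and contact force between tub and the arm below 0.1 N and x of ball_1_center in the frame of tub between -0.095 and 0.02 m and z of ball_1_center in the frame of tub between 0 and 0.13 m and x of ball_2_center in the frame of tub between -0.095 and 0.02 m and z of ball_2_center in the frame of tub between 0 and 0.13 m and x of ball_3_center in the frame of tub between -0.095 and 0.02 m and z of ball_3_center in the frame of tub between 0 and 0.13 m and x of ball_4_center in the frame of tub between -0.095 and 0.02 m and z of ball_4_center in the frame of tub between 0 and 0.13 m and x of ball_5_center in the frame of tub between -0.095 and 0.02 m and z of ball_5_center in the frame of tub between 0 and 0.13 m and angular speed of tub below 0.1 rad/s), for 0.2 s.
2. all five balls lie in the tray and the tub is still tipped over the heel's front edge (by more than 55 degrees) (x of ball_1_center in the frame of tray between -0.08 and 0.08 m and y of ball_1_center in the frame of tray between -0.07 and 0.07 m and z of ball_1_center in the frame of tray between 0 and 0.03 m and x of ball_2_center in the frame of tray between -0.08 and 0.08 m and y of ball_2_center in the frame of tray between -0.07 and 0.07 m and z of ball_2_center in the frame of tray between 0 and 0.03 m and x of ball_3_center in the frame of tray between -0.08 and 0.08 m and y of ball_3_center in the frame of tray between -0.07 and 0.07 m and z of ball_3_center in the frame of tray between 0 and 0.03 m and x of ball_4_center in the frame of tray between -0.08 and 0.08 m and y of ball_4_center in the frame of tray between -0.07 and 0.07 m and z of ball_4_center in the frame of tray between 0 and 0.03 m and x of ball_5_center in the frame of tray between -0.08 and 0.08 m and y of ball_5_center in the frame of tray between -0.07 and 0.07 m and z of ball_5_center in the frame of tray between 0 and 0.03 m and angle between tub's own z axis and vertical above 0.96 rad), for 0.1 s.
At the end, for the whole second after the job is handed in: All five balls are in the tray (centres within its outline and under 30 mm above its underside); the tub leans by itself on its heel (tipped 40 to 50 degrees), at rest and untouched (x of ball_1_center in the frame of tray between -0.08 and 0.08 m and y of ball_1_center in the frame of tray between -0.07 and 0.07 m and z of ball_1_center in the frame of tray between 0 and 0.03 m and x of ball_2_center in the frame of tray between -0.08 and 0.08 m and y of ball_2_center in the frame of tray between -0.07 and 0.07 m and z of ball_2_center in the frame of tray between 0 and 0.03 m and x of ball_3_center in the frame of tray between -0.08 and 0.08 m and y of ball_3_center in the frame of tray between -0.07 and 0.07 m and z of ball_3_center in the frame of tray between 0 and 0.03 m and x of ball_4_center in the frame of tray between -0.08 and 0.08 m and y of ball_4_center in the frame of tray between -0.07 and 0.07 m and z of ball_4_center in the frame of tray between 0 and 0.03 m and x of ball_5_center in the frame of tray between -0.08 and 0.08 m and y of ball_5_center in the frame of tray between -0.07 and 0.07 m and z of ball_5_center in the frame of tray between 0 and 0.03 m and angle between tub's own z axis and vertical between 0.7 and 0.87 rad and contact force between tub and the fingers below 0.1 N and contact force between tub and the arm below 0.1 N and angular speed of tub below 0.1 rad/s and linear speed of tub below 0.02 m/s).
It fails at once if the tub is lifted: its base edge and its heel edge are both more than 20 mm above the bench (height (world z) of each of base_edge, heel_edge above 0.02 m).
It fails at once if the tub drops or is thrown over (turns faster than 2 rad/s) (angular speed of tub above 2 rad/s).
It fails at once if the tub is tipped right over (more than 110 degrees) (angle between tub's own z axis and vertical above 1.92 rad).
It fails at once if the tray is shifted more than 30 mm (distance of tray from where it was at the start of the episode above 0.03 m).
It fails at once if one of the loose bystanders (vial, weight, amber bottle, jar) is shifted more than 30 mm (distance of any of vial_1, weight_100, amber_bottle, jar_3 from where it was at the start of the episode above 0.03 m).
It also fails if it takes over 48 s, if anything falls off the work surface, if the arm or the gripper's body presses on something with over 40 N, if the wrist force passes 120 N, or if a joint passes its speed limit or range.

## Robot

A 6-joint arm with a two-finger parallel gripper is mounted at the origin on a cart in front of the work surface, level with it; the furniture and walls round the work are solid. World frame = base frame: x ahead of the robot, y to its left, z up, the work surface at z = 0. Lengths are in m, angles in rad, forces in N, time in s.
With the tool pointing down it reaches from about 0.35 to 0.775 m from the base axis. Payload 5.5 kg.
Tool frame: the origin (TCP) lies on the centre line of the jaws, within the pads' length; the fingertips stand 11 mm ahead of it and the grasp point (between the pads) lies 8 mm behind it (env.nose_length is the distance from the TCP to the fingertips, in m); x points along the fingers, z is the direction in which the jaws open and shut, and the axes are right-handed (so a half turn about x gives the same grasp; the last joint's range is limited). The gripper opens to 85 mm and grips with 20 to 120 N. Pads are 22 mm wide; open, the fingers measure 114 mm over their backs; the gripper's body (76 mm by 85 mm) begins 54 mm behind the grasp point. The pads swing forward as they close: fully open they stand 13 mm farther back than shut.
Start: joints at [-1.393, 0.313, 0.046, 1.304, 0, 1.431], TCP at [0.18, -0.546, 0.242] pointing down, gripper open.
Joint ranges: [-2.76, 2.76], [-0.86, 1.69], [-1.03, 1.26], [-2.2, 2.34], [-1.47, 1.5], [-3.14, 3.14]. Speed limits (rad/s): [2.57, 2.57, 3.14, 3.14, 3.14, 3.14].

## Interface

Orientations are given as a unit quaternion [w, x, y, z].
In Python, from workcell import env gives the robot as it stands. The module is installed in compiled form; this text tells all that it offers.
- The arm moves only by the tool step_arm, never from a script. Its argument "moves" is a list that holds one entry, the list of rows, each a list of 7 numbers: the turn, a rotation vector about the tool's x, y, z in rad, then the shift along the tool's x, y, z in m, then the opening, from 0 (shut) to 1 (fully open). In form: [[[rx, ry, rz, tx, ty, tz, grip], ...]]. A call has 1 to 12 rows; each row is the pose to reach, as a shift and turn from the pose measured when the call began, along the tool's axes at that moment; what a row does not reach only later rows make up. A row lasts 1/10 s, in which the tool goes at most 50 mm and 8.59 degrees, less where a joint would pass 70% of its speed; a pose out of reach is approached as far as the arm can. A call with a gripper value outside its range is refused whole. The fingers move at their own pace and stop on an object; "force" is the grip in N (left out, the last holds). Time passes only in rows, so rows that repeat a pose let the fingers close. It gives the time, the measured TCP pose, the force and the opening at its end, in the units of the state.
- env.get_state(): the state, without advancing time (a new reading comes with each control period).
- env.read_camera(name): name is "side" or "top" or "wrist"; returns (picture, depth): 480x640x3 uint8, red, green, blue; 480x640 float32, m along the optical axis (not along the pixel's ray), 0 where there is no reading.
- env.get_calibration(name): a dict with "mtx" (3x3 intrinsics, pixels), "camera_from_world" (4x4, takes a point from world to camera coordinates); the wrist camera has in their place "T_tool_cam" (4x4, takes a point from camera to tool coordinates, whose origin is the TCP and whose axes are the tool frame's). Camera axes: x right, y down, z forward; pixel columns grow to the right and rows downward; lengths in m; the calibration is good to about 2 mm. A picture is of the moment at which its call begins: read the wrist's pose just before it. get_calibration takes no time and is no camera call.
- env.hand_in(): hands the job in, once; it reports no verdict.
Trained networks look in the newest picture that a camera, given by its name, has taken for a name from the list of things; names that differ only in an ending like _2 or _b are one class to them, and where a whole thing is asked for, a point or a joint stands for the part that bears it (a point fixed in the world has none). Each returns a list of dicts, best first, with "confidence" (0 to 1); they miss things now and then, are a little off and sometimes report something else, mostly with a low value. They report only what shows in the picture. A call takes as long as a camera call.
- env.boxes_of(camera, thing): "uv" ([column, row] in pixels, amid what is visible of it).
- env.silhouettes(camera, thing): "mask" (480x640 bool, what is visible of it) and "uv" ([column, row] in pixels, amid what is visible of it).
The state is a dict: "clock": time; "joint_pos": joint angles; "qvel": joint speeds; "tau": joint torques, N m; "tcp_pos": TCP position; "orientation": TCP orientation; "wrist_force": force on the tool from outside, world axes, zero at the start; "ft_torque": the same for the moment, N m; "finger_gap": finger opening in m.
Only numpy, scipy, OpenCV 4.12 (cv2) and the standard library are available. Lean on these libraries where they do the work, as an engineer would, in place of code of your own. Each camera call takes 0.05 s, during which the arm holds its last target.

## Working session

There is one attempt and no reset: what is moved stays moved. The work goes in short steps, Python scripts to look and compute and a tool call to move; the robot and the scene stay as the last step left them, time stands still between calls to the robot, and variables do not carry over. Pictures are saved under pics/ and viewed, and the job is handed in when it is done.

Besides the shell and the picture viewer there is one more tool, called after "Emit:" by a JSON object that holds its "op" and its "data", one argument or row to a line. step_arm: Moves the arm, as the interface text tells. Its arguments: {"type":"object","properties":{"moves":{"type":"array","items":{"type":"array","items":{"type":"array","items":{"type":"number"}}}},"force":{"type":"number"}},"required":["moves"]}

```bash
mkdir -p pics; ls; python3 - <<'E'
from workcell import env
import cv2, numpy as np
print(env.get_state())
for c in ["side","top"]:
    p,d=env.read_camera(c)
    cv2.imwrite(f"pics/{c}0.png",p[:,:,::-1]); np.save(f"d_{c}.npy",d)
    print(c,env.get_calibration(c))
print(env.get_calibration("wrist"), env.nose_length)
E
```

```text
pics
{'clock': 0.0, 'joint_pos': array([-1.39261731e+00,  3.14034166e-01,  4.49952563e-02,  1.30357528e+00,
       -4.47263948e-05,  1.43118850e+00]), 'qvel': array([-0.00014655,  0.00098758,  0.00193   ,  0.00022751, -0.00021679,
       -0.00110363]), 'tau': array([ 1.33803071e-03, -4.80628896e+01,  2.98532528e+01,  1.94229040e-02,
        1.41403989e-04,  5.58739956e-06]), 'tcp_pos': array([ 0.17955664, -0.54574642,  0.24139628]), 'orientation': array([ 0.57233998,  0.41502269,  0.5732882 , -0.41415425]), 'wrist_force': array([-0.51852826,  0.2922028 ,  0.01734845]), 'ft_torque': array([ 0.03266872, -0.02624538,  0.01623238]), 'finger_gap': 0.08539936641880075}
side {'mtx': array([[611.61534852,   0.        , 313.78539326],
       [  0.        , 611.61534852, 237.66547892],
       [  0.        ,   0.        ,   1.        ]]), 'camera_from_world': array([[ 0.89018982, -0.45530388, -0.01613891, -0.50698056],
       [-0.30119807, -0.56157186, -0.77065996,  0.29361433],
       [ 0.34182131,  0.69089466, -0.6370422 ,  1.61710935],
       [ 0.        ,  0.        ,  0.        ,  1.      
[... 265 characters left out ...]
0.99154928,  0.01324405, -0.12905282,  0.59239626],
       [ 0.12922401,  0.01300308, -0.99153017,  1.28741716],
       [ 0.        ,  0.        ,  0.        ,  1.        ]])}
{'mtx': array([[331.83766407,   0.        , 322.06600303],
       [  0.        , 331.83766407, 237.78074245],
       [  0.        ,   0.        ,   1.        ]]), 'T_tool_cam': array([[-3.08169138e-04, -3.12846000e-01,  9.49803814e-01,
        -1.32316103e-01],
       [ 2.53276563e-04, -9.49803853e-01, -3.12845930e-01,
         8.00411829e-02],
       [ 9.99999920e-01,  1.44153585e-04,  3.71936794e-04,
        -1.27813159e-03],
       [ 0.00000000e+00,  0.00000000e+00,  0.00000000e+00,
         1.00000000e+00]])} 0.011
```

View pics/side0.png

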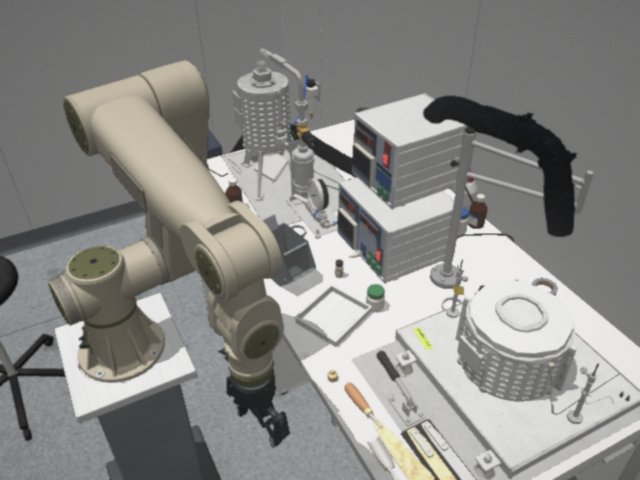

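View pics/top0.png

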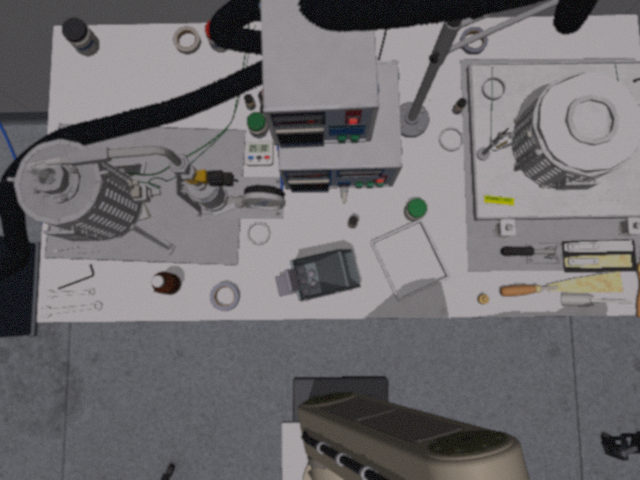

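The tub is at about (290,250) in the side view and (322,275) in the top view, with its tabs to the left at (285,283). The tray is at (408,258) top, the vial at (352,221), the jar at (416,208), the bottle at (165,282) and the weight at (483,298). Next I'll measure these with the networks and depth.

```bash
cat > h.py <<'E'
import numpy as np, cv2
from scipy.spatial.transform import Rotation as R
from workcell import env
def cloud(cam,d,mask):
    c=env.get_calibration(cam);K=c["mtx"]
    v,u=np.nonzero(mask&(d>0));z=d[v,u]
    p=np.c_[(u-K[0,2])/K[0,0]*z,(v-K[1,2])/K[1,1]*z,z]
    T=np.linalg.inv(c["camera_from_world"]);return p@T[:3,:3].T+T[:3,3]
E
python3 - <<'E'
from h import *
for cam in ["top","side"]:
    d=np.load(f"d_{cam}.npy")
    for t in ["tub","tray","top_tab","foot_tab","vial_1","jar_3","amber_bottle","weight_100","ball_1_center"]:
        for r in env.silhouettes(cam,t)[:2]:
            p=cloud(cam,d,r["mask"])
            if len(p): print(cam,t,round(r["confidence"],2),np.round(r["uv"]),len(p),np.round(np.median(p,0),3),np.round(np.percentile(p,2,axis=0),3),np.round(np.percentile(p,98,axis=0),3))
            if t in("tub","tray"): np.save(f"m_{cam}_{t}.npy",r["mask"]) if r["confidence"]>.5 else 0
print(env.get_state()["clock"])
E
```

```text
top tub 0.81 [324. 278.] 2805 [0.504 0.048 0.065] [ 0.452 -0.03   0.005] [0.559 0.155 0.17 ]
top tray 0.56 [409. 262.] 3756 [ 0.545 -0.17   0.003] [ 0.461 -0.249 -0.003] [ 0.631 -0.087  0.027]
top tray 0.28 [302. 270.] 85 [0.519 0.105 0.025] [0.509 0.094 0.004] [0.533 0.116 0.038]
top top_tab 0.87 [325. 275.] 2732 [0.505 0.048 0.069] [ 0.452 -0.029  0.006] [0.558 0.155 0.17 ]
top foot_tab 0.73 [356. 224.] 94 [ 0.635 -0.025  0.052] [ 0.628 -0.035  0.016] [ 0.65  -0.014  0.06 ]
top foot_tab 0.63 [322. 276.] 2784 [0.502 0.049 0.065] [ 0.451 -0.029  0.003] [0.557 0.158 0.17 ]
top vial_1 0.58 [355. 225.] 117 [ 0.636 -0.025  0.051] [ 0.627 -0.038  0.002] [ 0.651 -0.013  0.06 ]
top jar_3 0.65 [416. 211.] 436 [ 0.663 -0.179  0.063] [ 0.643 -0.206  0.003] [ 0.689 -0.158  0.07 ]
top amber_bottle 0.73 [165. 287.] 580 [0.489 0.426 0.075] [0.466 0.41  0.002] [0.517 0.462 0.114]
top amber_bottle 0.43 [324. 276.] 2817 [0.504 0.048 0.065] [ 0.452 -0.03   0.005] [0.558 0.155 0.17 ]
top weight_100 0.55 [481. 299.] 97 [ 0.446 -0.344  0.018] [ 0.434 -0.358  0.   ] [ 0.457 -0.335  0.033]
top ball_1_cente
[... 384 characters left out ...]
_tab 0.94 [291. 254.] 1790 [0.527 0.041 0.087] [ 0.464 -0.029  0.01 ] [0.561 0.128 0.169]
side vial_1 0.48 [340. 271.] 165 [ 0.637 -0.03   0.038] [ 0.626 -0.039  0.002] [ 0.655 -0.01   0.062]
side jar_3 0.59 [374. 298.] 411 [ 0.662 -0.195  0.055] [ 0.643 -0.206  0.009] [ 0.688 -0.161  0.072]
side jar_3 0.23 [331. 376.] 95 [ 0.441 -0.349  0.019] [ 0.432 -0.357  0.004] [ 0.453 -0.336  0.035]
side amber_bottle 0.57 [234. 194.] 271 [0.489 0.425 0.078] [0.467 0.409 0.044] [0.514 0.449 0.119]
side weight_100 0.43 [290. 250.] 1912 [0.527 0.041 0.089] [ 0.458 -0.037  0.008] [0.563 0.13  0.177]
side ball_1_center 0.27 [289. 252.] 1897 [0.527 0.041 0.087] [ 0.461 -0.032  0.006] [0.563 0.13  0.173]
1.0
```

```bash
python3 - <<'E'
import cv2
a=cv2.imread("pics/top0.png")[190:310,260:460]; b=cv2.imread("pics/side0.png")[200:350,220:400]
cv2.imwrite("pics/c1.png",cv2.resize(a,None,fx=4,fy=4)); cv2.imwrite("pics/c2.png",cv2.resize(b,None,fx=4,fy=4))
E
```

```text
(no output)
```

View pics/c1.png

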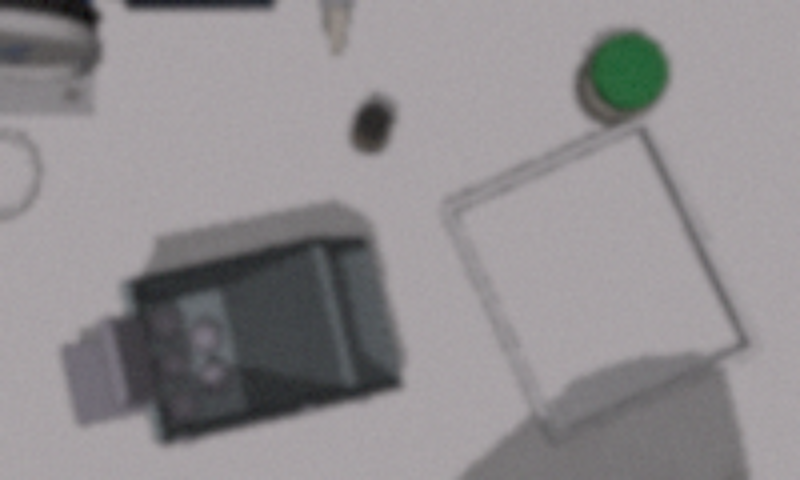

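View pics/c2.png

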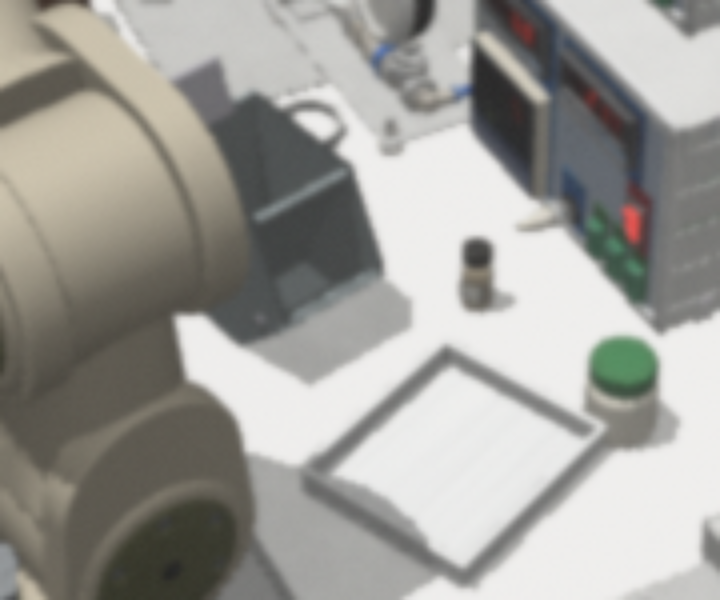

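```bash
python3 - <<'E'
from h import *
P=[]
for cam in ["top","side"]:
    d=np.load(f"d_{cam}.npy"); p=cloud(cam,d,np.load(f"m_{cam}_tub.npy"))
    p=p[(p[:,0]>.4)&(p[:,0]<.6)&(p[:,1]>-.06)&(p[:,1]<.2)]
    P.append(p)
    for lo,hi in[(.13,.142),(.145,.185)]:
        q=p[(p[:,2]>lo)&(p[:,2]<hi)]
        print(cam,lo,len(q),cv2.minAreaRect((q[:,:2]*1000).astype(np.float32)))
    q=p
    print(cam,'all',cv2.minAreaRect((q[:,:2]*1000).astype(np.float32)))
for cam in["top","side"]:
    d=np.load(f"d_{cam}.npy"); p=cloud(cam,d,np.load(f"m_{cam}_tray.npy"))
    p=p[(p[:,2]>-.005)&(p[:,2]<.03)&(p[:,1]<-.06)]
    print(cam,'tray',cv2.minAreaRect((p[:,:2]*1000).astype(np.float32)))
E
```

```text
top 0.13 476 ((502.84820556640625, 58.113739013671875), (94.22602844238281, 118.88838195800781), 12.293899536132812)
top 0.145 186 ((487.8286437988281, 121.00498962402344), (47.509403228759766, 20.581480026245117), 13.233634948730469)
top all ((508.1825256347656, 64.58047485351562), (112.5780258178711, 204.5323486328125), 12.336750030517578)
side 0.13 224 ((504.359619140625, 58.43317413330078), (96.24072265625, 129.87655639648438), 10.357587814331055)
side 0.145 129 ((505.63580322265625, 118.48074340820312), (32.583290100097656, 72.74398040771484), 72.01911926269531)
side all ((519.9117431640625, 55.680389404296875), (140.33245849609375, 170.6135711669922), 14.263837814331055)
top tray ((545.2686157226562, -169.79356384277344), (164.62823486328125, 150.99949645996094), 23.391145706176758)
side tray ((550.5928344726562, -152.5397491455078), (188.54348754882812, 165.7411651611328), 22.479217529296875)
```

```bash
cat >> h.py <<'E'
B=np.array([.511,.021,0.]); yaw=np.radians(-90+12.3)
Rz=R.from_euler('z',yaw).as_matrix()
GP=-0.008   # grasp point along tool x
def tubpose(th,second=False,B=B,Rz=Rz):
    Ry=R.from_euler('y',th).as_matrix()
    if not second: return Rz@Ry, B.copy()
    h=np.array([.057,0,.057]); H=B+Rz@np.array([.0806,0,0])
    Rt=Rz@Ry; return Rt, H-Rt@h
def target(tab,th,second=False,out=0.,flip=1,B=B,Rz=Rz):
    "tool R,p for grasping tab at tub tilt th; out: m outward along tab"
    Rt,o=tubpose(th,second,B,Rz)
    if tab=="top": g=np.array([-.102,0,.160]); a=np.array([-np.sin(np.radians(20)),0,np.cos(np.radians(20))])
    else: g=np.array([-.131,0,.049]); a=np.array([-np.cos(np.radians(25)),0,np.sin(np.radians(25))])
    x=-a; y=np.array([0,flip,0.]); z=np.cross(x,y)
    RR=Rt@np.c_[x,y,z]; p=o+Rt@(g+out*a)-GP*RR[:,0]
    return RR,p
def row(RR,p,R0,p0,grip):
    rv=R.from_matrix(R0.T@RR).as_rotvec(); t=R0.T@(p-p0)
    return [*np.round(rv,3),*np.round(t,4),grip]
def cur():
    s=env.get_state(); q=s["orientation"]
    return R.from_quat(np.r_[q[1:],q[0]]).as_matrix(), s["tcp_pos"], s
E
python3 - <<'E'
from h import *
R0,p0,s=cur(); print(np.round(R0,3))
for f in(1,-1):
    RR,p=target("top",0,flip=f); print(f,np.round(RR,3),p, row(RR,p,R0,p0,1))
E
```

```text
[[-0.     0.95   0.312]
 [-0.     0.312 -0.95 ]
 [-1.    -0.     0.   ]]
1 [[ 0.073  0.977  0.2  ]
 [-0.334  0.213 -0.918]
 [-0.94   0.     0.342]] [0.48985379 0.11798529 0.15248246] [np.float64(0.102), np.float64(-0.349), np.float64(-0.018), np.float64(0.0898), np.float64(0.5022), np.float64(-0.5341), 1]
-1 [[ 0.073 -0.977 -0.2  ]
 [-0.334 -0.213  0.918]
 [-0.94   0.    -0.342]] [0.48985379 0.11798529 0.15248246] [np.float64(-2.994), np.float64(0.027), np.float64(-0.528), np.float64(0.0898), np.float64(0.5022), np.float64(-0.5341), 1]
```

```bash
python3 - <<'E'
from h import *
R0,p0,s=cur(); RR,p=target("top",0,flip=-1,out=.11); print(p)
az0,az1=np.arctan2(p0[1],p0[0]),np.arctan2(p[1],p[0]);r0,r1=np.hypot(*p0[:2]),np.hypot(*p[:2])
for i in range(1,25):
    f=min(1,i/22); az=az0+f*(az1-az0); r=r0+f*(r1-r0)
    q=np.array([r*np.cos(az),r*np.sin(az),p0[2]+(p[2]-p0[2])*min(1,i/8)])
    print(i, np.round(-3.06*f,2), np.round(R0.T@(q-p0),3))
E
```

```text
[0.48183911 0.15474391 0.25584865]
1 -0.14 [-0.002  0.041 -0.005]
2 -0.28 [-0.003  0.081 -0.012]
3 -0.42 [-0.005  0.12  -0.022]
4 -0.56 [-0.007  0.158 -0.035]
5 -0.7 [-0.008  0.195 -0.051]
6 -0.83 [-0.01   0.23  -0.069]
7 -0.97 [-0.012  0.264 -0.089]
8 -1.11 [-0.014  0.296 -0.112]
9 -1.25 [-0.014  0.326 -0.136]
10 -1.39 [-0.014  0.355 -0.163]
11 -1.53 [-0.014  0.381 -0.191]
12 -1.67 [-0.014  0.405 -0.222]
13 -1.81 [-0.014  0.426 -0.253]
14 -1.95 [-0.014  0.446 -0.286]
15 -2.09 [-0.014  0.462 -0.32 ]
16 -2.23 [-0.014  0.476 -0.355]
17 -2.36 [-0.014  0.488 -0.39 ]
18 -2.5 [-0.014  0.497 -0.426]
19 -2.64 [-0.014  0.503 -0.462]
20 -2.78 [-0.014  0.507 -0.499]
21 -2.92 [-0.014  0.508 -0.535]
22 -3.06 [-0.014  0.506 -0.571]
23 -3.06 [-0.014  0.506 -0.571]
24 -3.06 [-0.014  0.506 -0.571]
```

Emit:
{"op": "step_arm", "data": {
  "moves": [
    [[-0.14, 0, 0, -0.005, 0.041, -0.005, 1], [-0.28, 0, 0, -0.01, 0.081, -0.012, 1], [-0.42, 0, 0, -0.02, 0.12, -0.022, 1], [-0.56, 0, 0, -0.03, 0.158, -0.035, 1], [-0.7, 0, 0, -0.04, 0.195, -0.051, 1], [-0.83, 0, 0, -0.04, 0.23, -0.069, 1], [-0.97, 0, 0, -0.04, 0.264, -0.089, 1], [-1.11, 0, 0, -0.04, 0.296, -0.112, 1], [-1.25, 0, 0, -0.04, 0.326, -0.136, 1], [-1.39, 0, 0, -0.04, 0.355, -0.163, 1], [-1.53, 0, 0, -0.04, 0.381, -0.191, 1], [-1.67, 0, 0, -0.04, 0.405, -0.222, 1]]
  ]
}}

```text
clock: 2.2
tcp_pos: [0.4958, -0.2075, 0.2823]
orientation: [0.691, -0.148, 0.691, 0.148]
wrist_force: [0.4, -0.1, -1.1]
finger_gap: 0.0852
```

```bash
python3 - <<'E'
from h import *
R0,p0,s=cur(); print(s); print(np.round(R0,3))
RR,p=target("top",0,flip=-1,out=.11)
print(row(RR,p,R0,p0,1))
n=11
r=R.from_matrix(R0.T@RR).as_rotvec(); t=R0.T@(p-p0)
# arc
az0,az1=np.arctan2(p0[1],p0[0]),np.arctan2(p[1],p[0]);r0,r1=np.hypot(*p0[:2]),np.hypot(*p[:2])
for i in range(1,13):
    f=min(1,i/11); az=az0+f*(az1-az0); rr=r0+f*(r1-r0)
    q=np.array([rr*np.cos(az),rr*np.sin(az),p0[2]+(p[2]-p0[2])*f])
    print(i,np.round(r*f,3),np.round(R0.T@(q-p0),3))
E
```

```text
{'clock': 2.2, 'joint_pos': array([-5.45682880e-01,  2.31234630e-01,  3.34860919e-02,  1.37256360e+00,
       -7.30689852e-05,  6.02349755e-01]), 'qvel': array([ 7.13880968e-01, -7.44457340e-02, -9.58315972e-02, -1.88356638e-02,
       -5.68123475e-04, -6.77912234e-01]), 'tau': array([-3.94845977e+00, -4.40129113e+01,  3.00400043e+01,  2.92363018e-01,
       -4.19025379e-02,  7.07126576e-01]), 'tcp_pos': array([ 0.49580422, -0.2074755 ,  0.28226489]), 'orientation': array([ 0.69147461, -0.14849525,  0.69126124,  0.14822256]), 'wrist_force': array([ 0.41666064, -0.05078802, -1.1131178 ]), 'ft_torque': array([0.01763146, 0.03954538, 0.00487957]), 'finger_gap': 0.08524117011293715}
[[ 0.    -0.41   0.912]
 [-0.     0.912  0.41 ]
 [-1.    -0.     0.   ]]
[np.float64(-1.348), np.float64(0.293), np.float64(-0.237), np.float64(0.0263), np.float64(0.3361), np.float64(0.1359), 1]
1 [-0.123  0.027 -0.022] [0.002 0.026 0.022]
2 [-0.245  0.053 -0.043] [0.005 0.054 0.043]
3 [-0.368  0.08  -0.065] [0.007 0.083 0.062]
4 [-0.49   0.107 -0.086] [0.01  0.112 0.078]
5 [-0.613  0.133 -0.108] [0.012 0.143 0.093]
6 [-0.735  0.16  -0.129] [0.014 0.174 0.105]
7 [-0.858  0.186 -0.151] [0.017 0.206 0.116]
8 [-0.98   0.213 -0.172] [0.019 0.238 0.124]
9 [-1.103  0.24  -0.194] [0.022 0.271 0.13 ]
10 [-1.225  0.266 -0.216] [0.024 0.303 0.134]
11 [-1.348  0.293 -0.237] [0.026 0.336 0.136]
12 [-1.348  0.293 -0.237] [0.026 0.336 0.136]
```

Emit:
{"op": "step_arm", "data": {
  "moves": [
    [[-0.123, 0.027, -0.022, 0.002, 0.026, 0.022, 1], [-0.245, 0.053, -0.043, 0.005, 0.054, 0.043, 1], [-0.368, 0.08, -0.065, 0.007, 0.083, 0.062, 1], [-0.49, 0.107, -0.086, 0.01, 0.112, 0.078, 1], [-0.613, 0.133, -0.108, 0.012, 0.143, 0.093, 1], [-0.735, 0.16, -0.129, 0.014, 0.174, 0.105, 1], [-0.858, 0.186, -0.151, 0.017, 0.206, 0.116, 1], [-0.98, 0.213, -0.172, 0.019, 0.238, 0.124, 1], [-1.103, 0.24, -0.194, 0.022, 0.271, 0.13, 1], [-1.225, 0.266, -0.216, 0.024, 0.303, 0.134, 1], [-1.348, 0.293, -0.237, 0.026, 0.336, 0.136, 1], [-1.348, 0.293, -0.237, 0.026, 0.336, 0.136, 1]]
  ]
}}

```text
clock: 3.4
tcp_pos: [0.4801, 0.1582, 0.2556]
orientation: [-0.358, 0.639, -0.512, -0.449]
wrist_force: [0.2, 0.1, -0.0]
finger_gap: 0.0853
```

```bash
python3 - <<'E'
from h import *
R0,p0,s=cur(); print(s["joint_pos"],p0)
p,d=env.read_camera("wrist"); cv2.imwrite("pics/w1.png",p[:,:,::-1])
c=env.get_calibration("wrist");K=c["mtx"];T=c["T_tool_cam"]
v,u=np.nonzero(d>0);z=d[v,u]
P=np.c_[(u-K[0,2])/K[0,0]*z,(v-K[1,2])/K[1,1]*z,z]@T[:3,:3].T+T[:3,3]
W=P@R0.T+p0
np.save("w1.npy",W)
m=(np.abs(W[:,0]-.49)<.1)&(W[:,1]>0)&(W[:,1]<.2)
for lo,hi in[(.132,.141),(.15,.18),(.165,.18)]:
    q=W[m&(W[:,2]>lo)&(W[:,2]<hi)]; print(lo,len(q),q.mean(0),cv2.minAreaRect((q[:,:2]*1000).astype(np.float32)))
m2=m&(W[:,2]>.10)
E
```

```text
[ 0.3535727   0.23028136 -0.07553717  1.31432067 -0.34494385  0.1391912 ] [0.48014577 0.15824913 0.25558085]
0.132 2886 [0.49984037 0.05615096 0.13663466] ((502.1788330078125, 63.757179260253906), (94.6655044555664, 123.03887176513672), 12.28075885772705)
0.15 1005 [0.48404358 0.13012293 0.17131916] ((486.57916259765625, 130.28878784179688), (50.52143478393555, 16.026700973510742), 21.15655517578125)
0.165 938 [0.48543528 0.13077996 0.17229628] ((487.2565002441406, 130.4452362060547), (49.73695755004883, 10.922440528869629), 13.970918655395508)
```

View pics/w1.png

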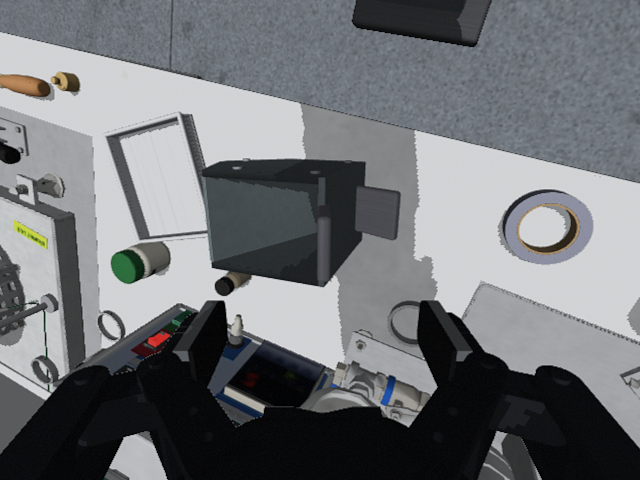

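```bash
python3 - <<'E'
from h import *
def rep(n,W):
    L=(W-B)@Rz
    m=(np.abs(L[:,1])<.07)&(L[:,0]>-.17)&(L[:,0]<.08)
    L=L[m]*1000
    pc=lambda a:np.round(np.percentile(a,[1,5,50,95,99]),1)
    r=L[(L[:,2]>132)&(L[:,2]<141)]; print(n,'rim x',pc(r[:,0]),'y',pc(r[:,1]))
    r=L[(L[:,2]>168)&(L[:,2]<178)]; print(n,'tabtop x',pc(r[:,0]),'y',pc(r[:,1]),pc(r[:,2]))
    r=L[(L[:,2]>40)&(L[:,2]<62)&(L[:,0]<-100)]; print(n,'foot x',pc(r[:,0]),'y',pc(r[:,1]),pc(r[:,2]))
    r=L[(L[:,2]>20)&(L[:,2]<50)&(L[:,0]>5)]; print(n,'heel x-z',pc(r[:,0]-r[:,2]))
rep('w',np.load("w1.npy"))
for c in("top","side"): rep(c,cloud(c,np.load(f"d_{c}.npy"),np.load(f"m_{c}_tub.npy")))
E
```

```text
w rim x [-101.5 -100.1  -32.9   14.2   16.8] y [-46.7 -46.4 -18.1  46.1  47.1]
w tabtop x [-116.9 -116.6 -113.  -107.9 -107.2] y [-24.2 -22.8  -1.7  21.2  23.8] [168.6 169.5 172.7 174.2 174.6]
w foot x [-148.8 -147.2 -124.  -101.3 -101. ] y [-42.6 -24.9  -1.8  24.1  41.1] [40.3 41.2 51.1 58.3 60.8]
w heel x-z [-31.1 -30.4 -22.7  -8.8  -8.4]
top rim x [-96.9 -95.  -35.8  19.3  21. ] y [-47.1 -46.3   0.5  45.7  46.5]
top tabtop x [-112.4 -111.9 -107.4 -103.1 -102.1] y [-24.4 -22.1  -1.9  18.7  20.6] [168.2 168.5 170.8 173.6 174.4]
top foot x [-144.4 -143.4 -131.5 -118.4 -108.9] y [-24.9 -23.5  -3.2  20.7  22.8] [41.7 44.6 51.2 57.4 60.3]
top heel x-z [-18.8 -17.5 -11.8  -7.5  -6. ]
side rim x [-99.8 -98.3 -18.5  18.9  21.8] y [-45.  -40.9  32.7  47.   49. ]
side tabtop x [-115.8 -114.5 -107.1 -103.5  -98.8] y [-20.3 -18.8  -0.4  18.   20. ] [168.1 168.2 173.1 176.8 177.6]
side foot x [-107.6 -107.3 -104.8 -102.3 -102.1] y [40.2 40.2 40.3 40.4 40.4] [51.7 51.8 53.5 55.2 55.3]
side heel x-z [-39.5 -37.8 -20.7 -12.5 -10.7]
```

```bash
python3 - <<'E'
from h import *
R0,p0,s=cur(); print(s["qvel"],p0)
p,d=env.read_camera("wrist")
c=env.get_calibration("wrist");K=c["mtx"];T=c["T_tool_cam"]
v,u=np.nonzero(d>0);z=d[v,u]
P=np.c_[(u-K[0,2])/K[0,0]*z,(v-K[1,2])/K[1,1]*z,z]@T[:3,:3].T+T[:3,3]
W=P@R0.T+p0
L=((W-B)@Rz)*1000
m=(np.abs(L[:,1])<70)&(L[:,0]>-170)&(L[:,0]<80); L=L[m];P=P[m]*1000
pc=lambda a:np.round(np.percentile(a,[1,50,99]),1)
r=(L[:,2]>132)&(L[:,2]<141); print(pc(L[r,0]),pc(L[r,1]))
r=(L[:,2]>168)&(L[:,2]<178); print(pc(L[r,0]),pc(L[r,1]),'in tool',pc(P[r,0]),pc(P[r,1]),pc(P[r,2]))
print(s["clock"])
RR,p=target("top",0,flip=-1,out=.11); print(row(RR,p,R0,p0,1))
E
```

```text
[-0.0557548  -0.00050268  0.01203353 -0.00460601 -0.008559    0.01002287] [0.48108359 0.15670588 0.25594713]
[-101.4  -33.4   16.8] [-46.7 -17.9  47.2]
[-116.9 -113.  -107.8] [-24.3  -1.7  23.3] in tool [85.5 87.3 90.3] [-23.6   1.4  24. ] [-0.6  3.7  8.8]
3.45
[np.float64(0.004), np.float64(0.0), np.float64(0.001), np.float64(0.0008), np.float64(-0.0003), np.float64(-0.0019), 1]
```

```bash
sed -i 's/B=np.array(\[.511,.021,0.\])/B=np.array([.5101,.0249,0.])/' h.py; python3 - <<'E'
from h import *
R0,p0,s=cur()
for o in(.11,.06,.03,.002):
  RR,p=target("top",0,flip=-1,out=o); print(row(RR,p,R0,p0,1))
E
```

```text
[np.float64(0.001), np.float64(0.0), np.float64(0.0), np.float64(-0.0008), np.float64(0.0001), np.float64(0.0031), 1]
[np.float64(0.001), np.float64(0.0), np.float64(0.0), np.float64(0.0492), np.float64(0.0001), np.float64(0.0031), 1]
[np.float64(0.001), np.float64(0.0), np.float64(0.0), np.float64(0.0792), np.float64(0.0001), np.float64(0.0031), 1]
[np.float64(0.001), np.float64(0.0), np.float64(0.0), np.float64(0.1072), np.float64(0.0002), np.float64(0.0031), 1]
```

Emit:
{"op": "step_arm", "data": {
  "moves": [
    [[0.001, 0, 0, 0.02, 0, 0.003, 0.6], [0.001, 0, 0, 0.04, 0, 0.003, 0.6], [0.001, 0, 0, 0.06, 0, 0.003, 0.6], [0.001, 0, 0, 0.07, 0, 0.003, 0.6], [0.001, 0, 0, 0.07, 0, 0.003, 0.6], [0.001, 0, 0, 0.07, 0, 0.003, 0.6]]
  ]
}}

```text
clock: 4.1
tcp_pos: [0.4868, 0.1344, 0.19]
orientation: [-0.36, 0.638, -0.514, -0.446]
wrist_force: [0.9, -0.2, -0.3]
finger_gap: 0.0515
```

```bash
python3 - <<'E'
from h import *
R0,p0,s=cur(); print(np.abs(s["qvel"]).max(),p0,s["finger_gap"],s["wrist_force"])
p,d=env.read_camera("wrist"); cv2.imwrite("pics/w2.png",p[:,:,::-1])
c=env.get_calibration("wrist");K=c["mtx"];T=c["T_tool_cam"]
v,u=np.nonzero(d>0);z=d[v,u]
P=np.c_[(u-K[0,2])/K[0,0]*z,(v-K[1,2])/K[1,1]*z,z]@T[:3,:3].T+T[:3,3]
W=P@R0.T+p0
L=((W-B)@Rz)*1000
m=(np.abs(L[:,1])<70)&(L[:,0]>-170)&(L[:,0]<80); L=L[m];P=P[m]*1000
pc=lambda a:np.round(np.percentile(a,[1,50,99]),1)
r=(L[:,2]>132)&(L[:,2]<141); print(pc(L[r,0]),pc(L[r,1]))
r=(L[:,2]>168)&(L[:,2]<178)&(L[:,0]<-95)&(L[:,0]>-125); print(pc(L[r,0]),pc(L[r,1]),'in tool',pc(P[r,0]),pc(P[r,1]),pc(P[r,2]))
RR,p=target("top",0,flip=-1,out=0.002); print(row(RR,p,R0,p0,1))
E
```

```text
0.015937807497631944 [0.48679809 0.13435668 0.18996602] 0.051515862993144854 [ 0.91257776 -0.17973214 -0.26586494]
[-97.5 -25.2  20.5] [-46.6 -29.2  47.1]
[-112.8 -108.9 -103.5] [-24.1  -2.5  23.4] in tool [15.8 17.3 21. ] [-22.8   3.1  24.7] [-1.7  2.9  7.9]
[np.float64(-0.002), np.float64(0.0), np.float64(0.001), np.float64(0.0375), np.float64(0.0006), np.float64(0.0009), 1]
```

View pics/w2.png

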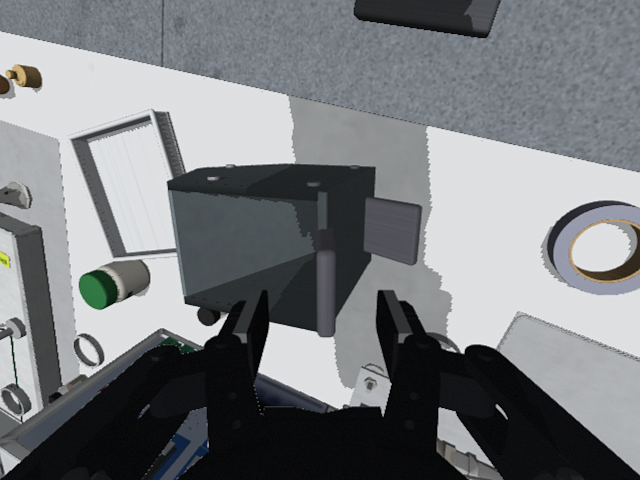

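Emit:
{"op": "step_arm", "data": {
  "moves": [
    [[-0.002, 0, 0.001, 0.015, 0, 0.0025, 0.6], [-0.002, 0, 0.001, 0.03, 0, 0.0025, 0.6], [-0.002, 0, 0.001, 0.037, 0, 0.0025, 0.6], [-0.002, 0, 0.001, 0.037, 0, 0.0025, 0.5], [-0.002, 0, 0.001, 0.037, 0, 0.0025, 0.3], [-0.002, 0, 0.001, 0.037, 0, 0.0025, 0.2], [-0.002, 0, 0.001, 0.037, 0, 0.0025, 0.1], [-0.002, 0, 0.001, 0.037, 0, 0.0025, 0], [-0.002, 0, 0.001, 0.037, 0, 0.0025, 0], [-0.002, 0, 0.001, 0.037, 0, 0.0025, 0]]
  ],
  "force": 25
}}

```text
clock: 5.15
tcp_pos: [0.4899, 0.1245, 0.1557]
orientation: [-0.36, 0.639, -0.513, -0.446]
wrist_force: [-0.4, -2.5, 5.1]
finger_gap: 0.0094
```

```bash
python3 - <<'E'
from h import *
R0,p0,s=cur(); print(np.abs(s["qvel"]).max(),p0,s["finger_gap"],s["wrist_force"],s["ft_torque"])
p,d=env.read_camera("wrist"); cv2.imwrite("pics/w3.png",p[:,:,::-1])
RR,p=target("top",0,flip=-1,out=0.00); print(row(RR,p,R0,p0,1))
E
```

```text
0.001957908807162765 [0.48990184 0.12447218 0.15568531] 0.00943482505763379 [-0.38696116 -2.47701394  5.14022424] [-0.36902369  0.02430396 -0.07327553]
[np.float64(-0.0), np.float64(-0.001), np.float64(0.002), np.float64(0.0038), np.float64(0.0015), np.float64(-0.0011), 1]
```

View pics/w3.png

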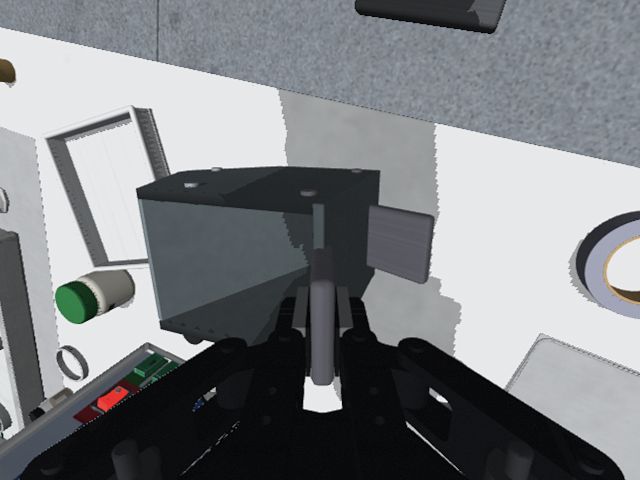

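```bash
cat > plan1.py <<'E'
from h import *
import sys
# args: thcur out ; pivot from json
import json
def save_pivot(R0,p0,out):
    RR,p=target("top",0,flip=-1,out=out)
    # yaw from measured tool: tool y is -tub y
    y=-R0[:,1]; yw=np.arctan2(-y[0],y[1])
    Rz2=R.from_euler('z',yw).as_matrix()
    RR,p=target("top",0,flip=-1,out=out,B=np.zeros(3),Rz=Rz2)
    Bn=p0-p
    json.dump(dict(B=Bn.tolist(),yaw=yw,out=out),open("piv.json","w")); return Bn,yw
def load():
    j=json.load(open("piv.json")); return np.array(j["B"]),R.from_euler('z',j["yaw"]).as_matrix(),j["out"]
E
python3 - <<'E'
from plan1 import *
R0,p0,s=cur(); print(save_pivot(R0,p0,.0035), yaw)
Bn,Rn,o=load()
for th in np.arange(0,0.8,.05):
    RR,p=target("top",th,flip=-1,out=o,B=Bn,Rz=Rn); print(round(th,3),[float(x) for x in row(RR,p,R0,p0,0)])
E
```

```text
(array([ 5.11386700e-01,  2.63568229e-02, -4.82077545e-05]), np.float64(-1.3554217372310855)) -1.356120828799594
0.0 [-0.001, -0.001, 0.002, 0.0, 0.0, 0.0, 0.0]
0.05 [-0.001, -0.051, 0.002, -0.0018, -0.0, -0.0091, 0.0]
0.1 [-0.001, -0.101, 0.002, -0.0032, -0.0, -0.0183, 0.0]
0.15 [-0.001, -0.151, 0.002, -0.0041, -0.0, -0.0275, 0.0]
0.2 [-0.001, -0.201, 0.002, -0.0045, -0.0, -0.0367, 0.0]
0.25 [-0.0, -0.251, 0.002, -0.0045, -0.0, -0.046, 0.0]
0.3 [-0.0, -0.301, 0.002, -0.004, -0.0, -0.0553, 0.0]
0.35 [-0.0, -0.351, 0.002, -0.0031, -0.0001, -0.0645, 0.0]
0.4 [-0.0, -0.401, 0.002, -0.0017, -0.0001, -0.0736, 0.0]
0.45 [-0.0, -0.451, 0.002, 0.0002, -0.0001, -0.0827, 0.0]
0.5 [-0.0, -0.501, 0.002, 0.0025, -0.0001, -0.0917, 0.0]
0.55 [-0.0, -0.551, 0.002, 0.0052, -0.0001, -0.1005, 0.0]
0.6 [-0.0, -0.601, 0.002, 0.0084, -0.0001, -0.1092, 0.0]
0.65 [-0.0, -0.651, 0.002, 0.0121, -0.0001, -0.1178, 0.0]
0.7 [0.0, -0.701, 0.002, 0.0161, -0.0001, -0.1261, 0.0]
0.75 [0.0, -0.751, 0.002, 0.0206, -0.0001, -0.1342, 0.0]
```

Emit:
{"op": "step_arm", "data": {
  "moves": [
    [[0, 0, 0, 0, 0, 0, 0], [0, 0, 0, 0, 0, 0, 0], [0, -0.025, 0, -0.001, 0, -0.0045, 0], [0, -0.05, 0, -0.0018, 0, -0.0091, 0], [0, -0.1, 0, -0.0032, 0, -0.0183, 0], [0, -0.15, 0, -0.0041, 0, -0.0275, 0], [0, -0.2, 0, -0.0045, 0, -0.0367, 0], [0, -0.2, 0, -0.0045, 0, -0.0367, 0]]
  ],
  "force": 60
}}

```text
clock: 6.0
tcp_pos: [0.4971, 0.0913, 0.1729]
orientation: [-0.411, 0.59, -0.475, -0.508]
wrist_force: [-0.7, 4.2, 0.3]
finger_gap: 0.009
```

```bash
python3 - <<'E'
from plan1 import *
R0,p0,s=cur(); print(s["finger_gap"],s["wrist_force"],s["ft_torque"])
p,d=env.read_camera("side"); cv2.imwrite("pics/s3.png",p[:,:,::-1]);
Bn,Rn,o=load()
for th in [.2,.25,.3,.35,.4,.45,.5,.55,.6,.65,.7,.75,.78]:
    RR,p=target("top",th,flip=-1,out=o,B=Bn,Rz=Rn); print(round(th,3),[float(x) for x in row(RR,p,R0,p0,0)])
E
```

```text
0.008979445243702304 [-0.69971273  4.15402368  0.2852341 ] [1.10478981 0.21330229 0.06970868]
0.2 [-0.003, 0.003, 0.002, 0.0002, -0.0001, 0.0011, 0.0]
0.25 [-0.003, -0.047, 0.003, -0.0017, -0.0001, -0.008, 0.0]
0.3 [-0.003, -0.097, 0.003, -0.0031, -0.0002, -0.0172, 0.0]
0.35 [-0.003, -0.147, 0.003, -0.004, -0.0002, -0.0264, 0.0]
0.4 [-0.003, -0.197, 0.003, -0.0045, -0.0002, -0.0356, 0.0]
0.45 [-0.003, -0.247, 0.003, -0.0045, -0.0003, -0.0449, 0.0]
0.5 [-0.003, -0.297, 0.003, -0.0041, -0.0003, -0.0542, 0.0]
0.55 [-0.003, -0.347, 0.003, -0.0032, -0.0003, -0.0634, 0.0]
0.6 [-0.003, -0.397, 0.003, -0.0018, -0.0004, -0.0725, 0.0]
0.65 [-0.003, -0.447, 0.003, 0.0, -0.0004, -0.0816, 0.0]
0.7 [-0.003, -0.497, 0.003, 0.0023, -0.0004, -0.0906, 0.0]
0.75 [-0.003, -0.547, 0.003, 0.005, -0.0004, -0.0995, 0.0]
0.78 [-0.003, -0.577, 0.003, 0.0069, -0.0004, -0.1047, 0.0]
```

View pics/s3.png

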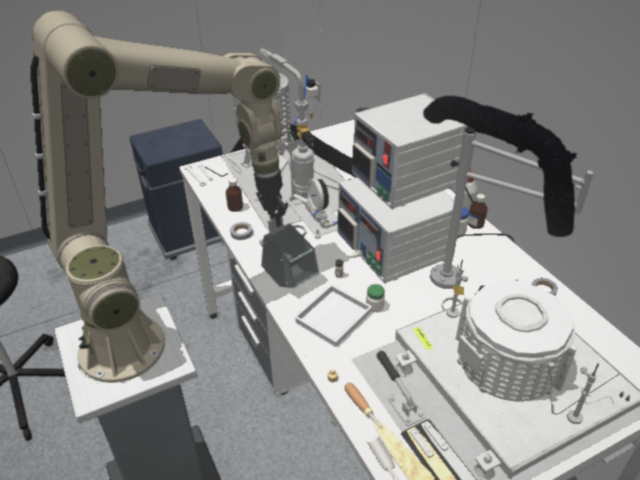

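The tub at (290,255) is tilting about its base edge, and the forces are small. I'll continue to about 0.75 rad.

Emit:
{"op": "step_arm", "data": {
  "moves": [
    [[0, -0.047, 0, -0.0017, 0, -0.008, 0], [0, -0.097, 0, -0.0031, 0, -0.0172, 0], [0, -0.147, 0, -0.004, 0, -0.0264, 0], [0, -0.197, 0, -0.0045, 0, -0.0356, 0], [0, -0.247, 0, -0.0045, 0, -0.0449, 0], [0, -0.297, 0, -0.0041, 0, -0.0542, 0], [0, -0.347, 0, -0.0032, 0, -0.0634, 0], [0, -0.397, 0, -0.0018, 0, -0.0725, 0], [0, -0.447, 0, 0, 0, -0.0816, 0], [0, -0.497, 0, 0.0023, 0, -0.0906, 0], [0, -0.53, 0, 0.004, 0, -0.0965, 0], [0, -0.547, 0, 0.005, 0, -0.0995, 0]]
  ]
}}

```text
clock: 7.25
tcp_pos: [0.5182, -0.0058, 0.1825]
orientation: [0.524, -0.431, 0.346, 0.648]
wrist_force: [-0.2, -0.3, 4.3]
finger_gap: 0.0088
```

```bash
python3 - <<'E'
from plan1 import *
R0,p0,s=cur(); print(s["finger_gap"],s["wrist_force"],s["ft_torque"],s["joint_pos"])
p,d=env.read_camera("side"); cv2.imwrite("pics/s4.png",cv2.resize(p[180:360,200:420,::-1],None,fx=3,fy=3));
Bn,Rn,o=load()
for th in [.75,.765,.785,.8]:
    RR,p=target("top",th,flip=-1,out=o,B=Bn,Rz=Rn); print(round(th,3),[float(x) for x in row(RR,p,R0,p0,0)])
E
```

```text
0.008846999381113902 [-0.23101185 -0.34584396  4.31572173] [0.05304816 0.1255102  0.09646743] [-0.35598268  0.36828243 -0.08908405  1.33504113  0.33543503 -0.60652577]
0.75 [-0.002, -0.001, 0.003, 0.0002, -0.0002, 0.0001, 0.0]
0.765 [-0.002, -0.016, 0.003, -0.0004, -0.0002, -0.0026, 0.0]
0.785 [-0.002, -0.036, 0.003, -0.0011, -0.0002, -0.0062, 0.0]
0.8 [-0.002, -0.051, 0.003, -0.0016, -0.0002, -0.009, 0.0]
```

View pics/s4.png

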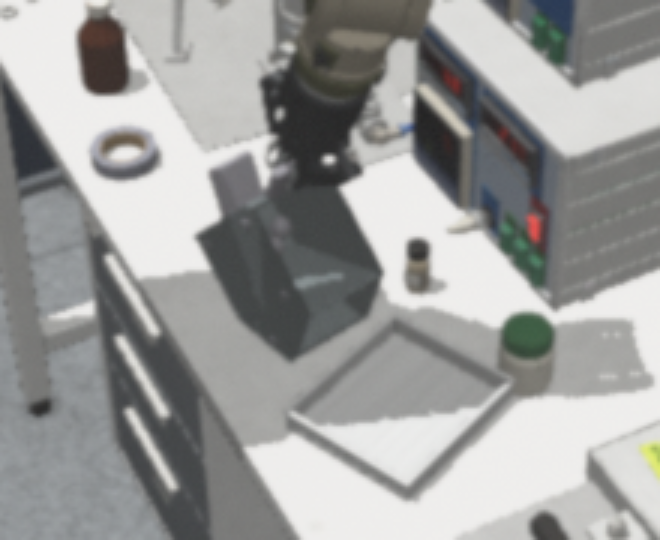

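Emit:
{"op": "step_arm", "data": {
  "moves": [
    [[0, -0.01, 0, -0.0003, 0, -0.0018, 0], [0, -0.02, 0, -0.0006, 0, -0.0034, 0], [0, -0.03, 0, -0.0009, 0, -0.0052, 0], [0, -0.036, 0, -0.0011, 0, -0.0062, 0], [0, -0.036, 0, -0.0011, 0, -0.0062, 0], [0, -0.036, 0, -0.0011, 0, -0.0062, 0]]
  ]
}}

```text
clock: 7.9
tcp_pos: [0.5195, -0.0118, 0.1814]
orientation: [0.53, -0.419, 0.337, 0.656]
wrist_force: [-1.5, -0.8, 6.6]
finger_gap: 0.0092
```

```bash
python3 - <<'E'
from plan1 import *
R0,p0,s=cur(); print(s["finger_gap"],s["wrist_force"],s["ft_torque"])
p,d=env.read_camera("side"); cv2.imwrite("pics/s5.png",cv2.resize(p[200:360,240:420,::-1],None,fx=4,fy=4));np.save("d_s5.npy",d)
pt,dt=env.read_camera("top"); cv2.imwrite("pics/t5.png",cv2.resize(pt[190:310,260:460,::-1],None,fx=4,fy=4));np.save("d_t5.npy",dt)
for c,D in(("side",d),("top",dt)):
    W=cloud(c,D,np.ones_like(D,bool)); Bn,Rn,o=load(); L=(W-Bn)@Rn
    Rt=R.from_euler('y',.785).as_matrix(); Q=L@Rt  # tub frame if lean .785
    # side wall crease: fit back wall outside plane
    m=(np.abs(Q[:,0]+.095)<.008)&(np.abs(Q[:,1])<.04)&(Q[:,2]>.06)&(Q[:,2]<.13)
    q=L[m]; 
    if len(q)>30:
        A=np.c_[q[:,0],q[:,1],np.ones(len(q))]; k=np.linalg.lstsq(A,q[:,2],rcond=None)[0]
        print(c,len(q),'backwall slope deg',90-np.degrees(np.arctan(k[0])), k, np.median(Q[m,0]))
E
```

```text
0.009215501509417476 [-1.48845327 -0.7815847   6.56285723] [0.19800611 0.27342832 0.04214447]
top 745 backwall slope deg 45.3109627419731 [ 0.98920384 -0.00553773  0.13084343] -0.0924675842762186
```

View pics/s5.png

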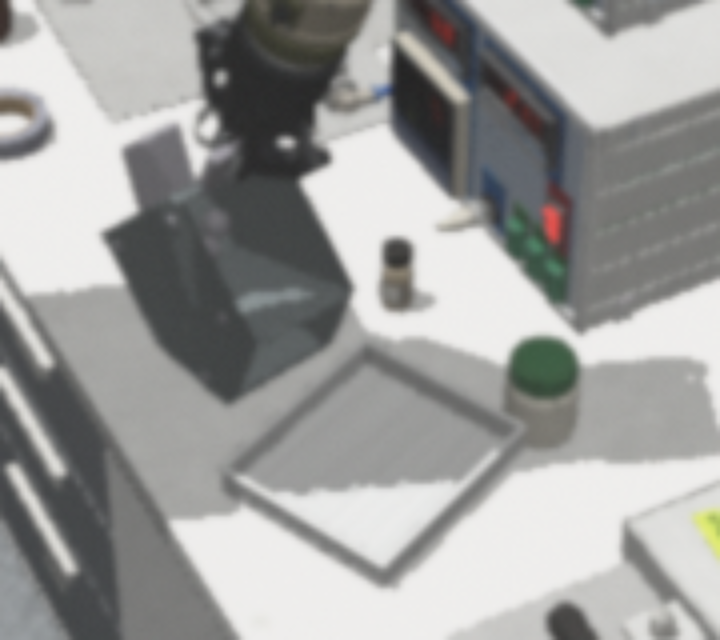

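View pics/t5.png

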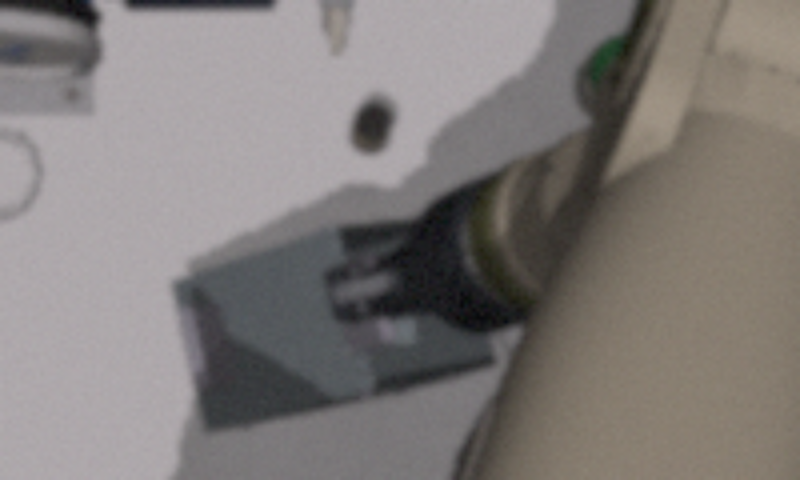

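The back wall is tilted 45.3 degrees, so the tub is on its heel. I'll release gently and back off.

Emit:
{"op": "step_arm", "data": {
  "moves": [
    [[0, 0, 0, 0, 0, 0, 0], [0, 0, 0, 0, 0, 0, 0.15], [0, 0, 0, 0, 0, 0, 0.2], [0, 0, 0, 0, 0, 0, 0.3], [0, 0, 0, 0, 0, 0, 0.4], [0, 0, 0, 0, 0, 0, 0.45], [0, 0, 0, -0.01, 0, 0, 0.45], [0, 0, 0, -0.03, 0, 0, 0.45], [0, 0, 0, -0.06, 0, 0, 0.45], [0, 0, 0, -0.09, 0, 0, 0.45], [0, 0, 0, -0.1, 0, 0, 0.45]]
  ],
  "force": 20
}}

```text
clock: 9.1
tcp_pos: [0.5294, -0.0547, 0.275]
orientation: [0.531, -0.42, 0.336, 0.654]
wrist_force: [0.5, 0.2, -0.6]
finger_gap: 0.0385
```

```bash
python3 - <<'E'
from plan1 import *
R0,p0,s=cur(); print(s["finger_gap"],s["wrist_force"],s["joint_pos"],p0)
p,d=env.read_camera("wrist"); cv2.imwrite("pics/w6.png",p[:,:,::-1])
c=env.get_calibration("wrist");K=c["mtx"];T=c["T_tool_cam"]
v,u=np.nonzero(d>0);z=d[v,u]
P=np.c_[(u-K[0,2])/K[0,0]*z,(v-K[1,2])/K[1,1]*z,z]@T[:3,:3].T+T[:3,3]
Ww=P@R0.T+p0; np.save("w6.npy",Ww)
pt,dt=env.read_camera("top"); Wt=cloud("top",dt,np.ones_like(dt,bool)); np.save("t6.npy",Wt)
Bn,Rn,o=load();Rt=R.from_euler('y',np.pi/4).as_matrix()
for n,W in(("w",Ww),("t",Wt)):
    L=(W-Bn)@Rn;Q=L@Rt
    m=(np.abs(Q[:,0]+.095)<.01)&(np.abs(Q[:,1])<.04)&(Q[:,2]>.06)&(Q[:,2]<.13); q=L[m]
    if len(q)>30:
        k=np.linalg.lstsq(np.c_[q[:,0],q[:,1],np.ones(len(q))],q[:,2],rcond=None)[0]; print(n,len(q),90-np.degrees(np.arctan(k[0])),k,np.median(Q[m,0]))
    m=(Q[:,0]<-.105)&(Q[:,0]>-.15)&(np.abs(Q[:,1])<.04)&(Q[:,2]>.02)&(Q[:,2]<.08);q=Q[m]*1000
    print('foot',len(q),np.round(np.percentile(q,[1,50,99],axis=0),1))
    m=(L[:,0]<-.05)&(L[:,0]>-.09)&(L[:,2]>.125)&(L[:,2]<.15)&(np.abs(L[:,1])<.05); q=L[m]*1000
    print('foot top lean frame',len(q),np.round(np.percentile(q,[1,50,99],axis=0),1))
E
```

```text
0.038501282425023244 [ 0.45972427  0.23120005 -0.57953197] [-0.44267937  0.3968925   0.16862956  1.61261448  0.3434436  -0.70266922] [ 0.52938938 -0.05465602  0.27503915]
w 1706 45.12216697567606 [ 0.99574463 -0.0033283   0.13659981] -0.09661582029859601
foot 1799 [[-144.1  -26.2   40.4]
 [-126.5   -3.2   50.8]
 [-105.5   22.4   57.7]]
foot top lean frame 922 [[-65.8 -26.2 125.1]
 [-57.1  -3.2 135. ]
 [-52.6  22.4 140.5]]
t 764 45.09840542096142 [ 0.99657089 -0.00411545  0.13085838] -0.09263408793036029
foot 197 [[-142.4  -26.5   43.1]
 [-130.1   -1.7   53.2]
 [-105.5   22.7   60.8]]
foot top lean frame 121 [[-63.2 -25.9 125.2]
 [-56.9  -2.6 135.7]
 [-50.5  22.4 141.9]]
```

View pics/w6.png

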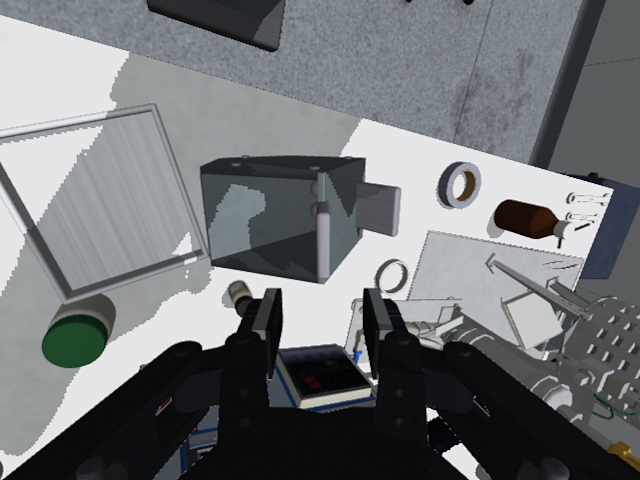

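```bash
python3 - <<'E'
from plan1 import *
R0,p0,s=cur(); Bn,Rn,o=load()
for out in(.1,.004):
    RR,p=target("foot",np.pi/4,flip=-1,out=out,B=Bn,Rz=Rn); print(out,p,(p-Bn)@Rn,[float(x) for x in row(RR,p,R0,p0,0)])
RR,p=target("foot",np.pi/4,flip=-1,out=.1,B=Bn,Rz=Rn)
r=R.from_matrix(R0.T@RR).as_rotvec(); print(np.linalg.norm(r))
for i in range(1,10):
    f=i/9;q=p0+f*(p-p0)+np.array([0,0,.03*np.sin(np.pi*f)]); print(np.round(r*f,3),np.round(R0.T@(q-p0),3))
E
```

```text
0.1 [0.49227034 0.11373885 0.21368273] [-8.94486092e-02  5.29765403e-18  2.13730942e-01] [-0.004, 0.783, 0.005, 0.1264, 0.0011, 0.1308, 0.0]
0.004 [0.49928739 0.0816635  0.12347224] [-5.66146755e-02 -2.62610496e-17  1.23520450e-01] [-0.004, 0.783, 0.005, 0.1944, 0.0014, 0.063, 0.0]
0.7834325982757081
[-0.     0.087  0.001] [0.005 0.    0.019]
[-0.001  0.174  0.001] [0.011 0.    0.037]
[-0.001  0.261  0.002] [0.019 0.    0.055]
[-0.002  0.348  0.002] [0.029 0.    0.071]
[-0.002  0.435  0.003] [0.043 0.    0.085]
[-0.003  0.522  0.004] [0.061 0.001 0.098]
[-0.003  0.609  0.004] [0.081 0.001 0.11 ]
[-0.003  0.696  0.005] [0.103 0.001 0.121]
[-0.004  0.783  0.005] [0.126 0.001 0.131]
```

Emit:
{"op": "step_arm", "data": {
  "moves": [
    [[0, 0.087, 0.001, 0.005, 0, 0.019, 0.45], [-0.001, 0.174, 0.001, 0.011, 0, 0.037, 0.45], [-0.001, 0.261, 0.002, 0.019, 0, 0.055, 0.45], [-0.002, 0.348, 0.002, 0.029, 0, 0.071, 0.45], [-0.002, 0.435, 0.003, 0.043, 0, 0.085, 0.45], [-0.003, 0.522, 0.004, 0.061, 0.001, 0.098, 0.45], [-0.003, 0.609, 0.004, 0.081, 0.001, 0.11, 0.45], [-0.003, 0.696, 0.005, 0.103, 0.001, 0.121, 0.45], [-0.004, 0.783, 0.005, 0.126, 0.001, 0.131, 0.45], [-0.004, 0.783, 0.005, 0.126, 0.001, 0.131, 0.45], [-0.004, 0.783, 0.005, 0.126, 0.001, 0.131, 0.45], [-0.004, 0.783, 0.005, 0.126, 0.001, 0.131, 0.45]]
  ]
}}

```text
clock: 10.4
tcp_pos: [0.4924, 0.1133, 0.2142]
orientation: [-0.36, 0.638, -0.513, -0.447]
wrist_force: [0.7, -0.3, -0.1]
finger_gap: 0.0388
```

```bash
python3 - <<'E'
from plan1 import *
R0,p0,s=cur(); print(s["finger_gap"],s["wrist_force"],s["joint_pos"],p0)
p,d=env.read_camera("wrist"); cv2.imwrite("pics/w7.png",p[:,:,::-1])
c=env.get_calibration("wrist");K=c["mtx"];T=c["T_tool_cam"]
v,u=np.nonzero(d>0);z=d[v,u]
P=np.c_[(u-K[0,2])/K[0,0]*z,(v-K[1,2])/K[1,1]*z,z]@T[:3,:3].T+T[:3,3]
W=P@R0.T+p0;Bn,Rn,o=load();Rt=R.from_euler('y',np.pi/4).as_matrix()
L=(W-Bn)@Rn;Q=L@Rt
m=(Q[:,0]<-.105)&(Q[:,0]>-.15)&(np.abs(Q[:,1])<.04)&(Q[:,2]>.02)&(Q[:,2]<.08);q=Q[m]*1000
print('foot',len(q),np.round(np.percentile(q,[1,50,99],axis=0),1))
m&=(L[:,2]>.132)
print('top face tub',np.round(np.percentile(Q[m]*1000,[1,50,99],axis=0),1),'tool',np.round(np.percentile(P[m]*1000,[1,50,99],axis=0),1))
RR,p=target("foot",np.pi/4,flip=-1,out=.004,B=Bn,Rz=Rn); print([float(x) for x in row(RR,p,R0,p0,0)])
E
```

```text
0.038765863155261315 [ 0.68365249 -0.27937104 -0.14336912] [ 0.2629943   0.22234112 -0.18818172  1.17735856 -0.34779433  0.05094026] [0.49242199 0.11334719 0.21416552]
foot 1149 [[-144.9  -26.2   36. ]
 [-142.5   -7.    52.7]
 [-108.1   22.1   57. ]]
top face tub [[-145.   -25.9   47.7]
 [-142.8   -3.4   53.4]
 [-137.6   22.2   57. ]] tool [[ 78.3 -22.1  -3.3]
 [ 80.    3.5   1.5]
 [ 84.4  26.    6.5]]
[-0.0, 0.001, 0.0, 0.0963, 0.0001, 0.0005, 0.0]
```

View pics/w7.png

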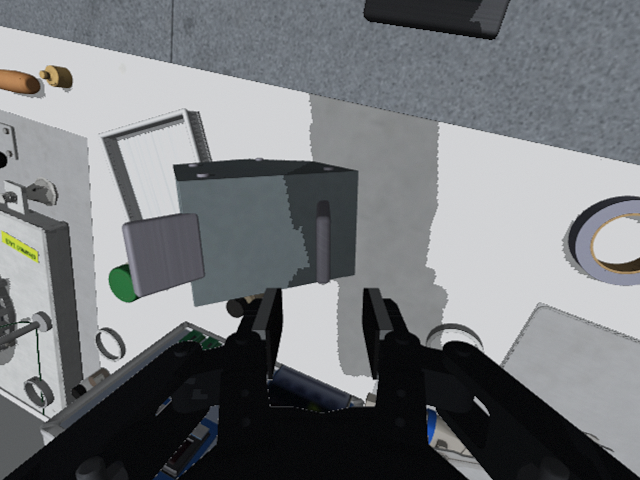

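Emit:
{"op": "step_arm", "data": {
  "moves": [
    [[0, 0, 0, 0.03, 0.002, 0.0015, 0.45], [0, 0, 0, 0.06, 0.002, 0.0015, 0.45], [0, 0, 0, 0.08, 0.002, 0.0015, 0.45], [0, 0, 0, 0.095, 0.002, 0.0015, 0.45], [0, 0, 0, 0.095, 0.002, 0.0015, 0.4], [0, 0, 0, 0.095, 0.002, 0.0015, 0.25], [0, 0, 0, 0.095, 0.002, 0.0015, 0.15], [0, 0, 0, 0.095, 0.002, 0.0015, 0.1], [0, 0, 0, 0.095, 0.002, 0.0015, 0], [0, 0, 0, 0.095, 0.002, 0.0015, 0], [0, 0, 0, 0.095, 0.002, 0.0015, 0]]
  ],
  "force": 25
}}

```text
clock: 11.55
tcp_pos: [0.4984, 0.0826, 0.126]
orientation: [-0.361, 0.639, -0.513, -0.446]
wrist_force: [0.3, 1.6, 5.8]
finger_gap: 0.0096
```

```bash
cat > plan2.py <<'E'
from plan1 import *
def fit(R0,p0,out):
    y=-R0[:,1]; yw=np.arctan2(-y[0],y[1]); Rn=R.from_euler('z',yw).as_matrix()
    # tool tilt -> tub lean now
    Z=np.zeros(3); RR,p=target("foot",np.pi/4,flip=-1,out=out,B=Z,Rz=Rn)
    dr=R.from_matrix(RR.T@R0).as_rotvec()
    json.dump(dict(B=(p0-p).tolist(),yaw=yw,out=out),open("piv2.json","w")); return p0-p,dr,yw
def load2():
    j=json.load(open("piv2.json")); return np.array(j["B"]),R.from_euler('z',j["yaw"]).as_matrix(),j["out"]
E
python3 - <<'E'
from plan2 import *
R0,p0,s=cur(); print(s["finger_gap"],s["wrist_force"],s["ft_torque"],p0)
print(load()[0],fit(R0,p0,.004))
Bn,Rn,o=load2()
for th in np.pi/4+np.arange(0,.65,.04):
    RR,p=target("foot",th,True,flip=-1,out=o,B=Bn,Rz=Rn); print(round(np.degrees(th),1),[float(x) for x in row(RR,p,R0,p0,0)])
p,d=env.read_camera("side"); cv2.imwrite("pics/s8.png",cv2.resize(p[180:360,200:420,::-1],None,fx=3,fy=3))
E
```

```text
0.009598184058543378 [0.30015985 1.60258867 5.78750388] [-0.03258757  0.04763981 -0.00047279] [0.4984424  0.08255824 0.12596685]
[ 5.11386700e-01  2.63568229e-02 -4.82077545e-05] (array([0.51050186, 0.02724286, 0.0024464 ]), array([ 0.00123755, -0.00018072, -0.0034011 ]), np.float64(-1.3561423663350154))
45.0 [-0.001, 0.0, 0.003, -0.0, 0.0, 0.0, 0.0]
47.3 [-0.001, -0.04, 0.003, -0.0033, -0.0, -0.0066, 0.0]
49.6 [-0.001, -0.08, 0.003, -0.0064, -0.0, -0.0133, 0.0]
51.9 [-0.001, -0.12, 0.003, -0.0092, -0.0001, -0.0201, 0.0]
54.2 [-0.001, -0.16, 0.003, -0.0117, -0.0001, -0.0271, 0.0]
56.5 [-0.001, -0.2, 0.004, -0.014, -0.0001, -0.0341, 0.0]
58.8 [-0.001, -0.24, 0.004, -0.0159, -0.0001, -0.0412, 0.0]
61.0 [-0.001, -0.28, 0.004, -0.0176, -0.0001, -0.0484, 0.0]
63.3 [-0.001, -0.32, 0.004, -0.019, -0.0001, -0.0557, 0.0]
65.6 [-0.001, -0.36, 0.004, -0.0201, -0.0001, -0.063, 0.0]
67.9 [-0.001, -0.4, 0.004, -0.0209, -0.0002, -0.0703, 0.0]
70.2 [-0.0, -0.44, 0.004, -0.0214, -0.0002, -0.0777, 0.0]
72.5 [-0.0, -0.48, 0.004, -0.0216, -0.0002, -0.0851, 0.0]
74.8 [-0.0, -0.52, 0.004, -0.0216, -0.0002, -0.0924, 0.0]
77.1 [-0.0, -0.56, 0.004, -0.0212, -0.0002, -0.0998, 0.0]
79.4 [-0.0, -0.6, 0.004, -0.0205, -0.0002, -0.1072, 0.0]
81.7 [-0.0, -0.64, 0.004, -0.0195, -0.0002, -0.1145, 0.0]
```

View pics/s8.png

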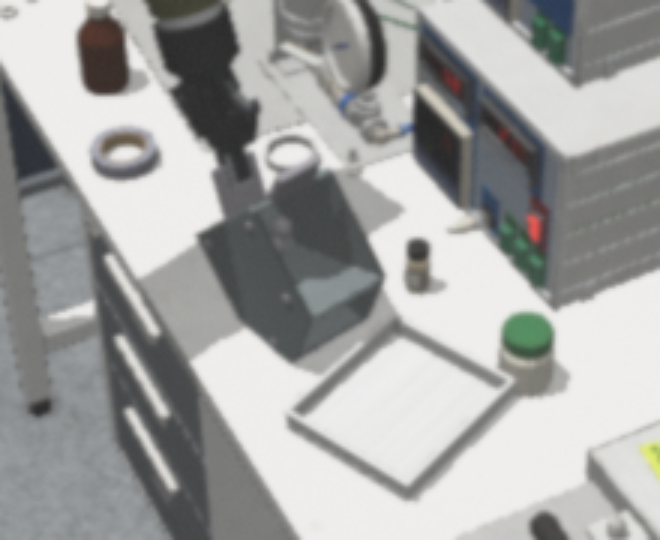

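```bash
python3 - <<'E'
from plan2 import *
R0,p0,s=cur(); print(fit(R0,p0,.0065))
Bn,Rn,o=load2()
for th in np.pi/4+np.arange(0,.33,.03):
    RR,p=target("foot",th,True,flip=-1,out=o,B=Bn,Rz=Rn); print(round(np.degrees(th),1),[float(x) for x in row(RR,p,R0,p0,0)])
E
```

```text
(array([5.10703783e-01, 2.64171525e-02, 9.51680577e-05]), array([ 0.00124138, -0.00016558, -0.00341154]), np.float64(-1.3561150489416627))
45.0 [-0.001, 0.0, 0.003, -0.0, 0.0, 0.0, 0.0]
46.7 [-0.001, -0.03, 0.003, -0.0025, -0.0, -0.005, 0.0]
48.4 [-0.001, -0.06, 0.003, -0.0049, -0.0, -0.0101, 0.0]
50.2 [-0.001, -0.09, 0.003, -0.0071, -0.0, -0.0152, 0.0]
51.9 [-0.001, -0.12, 0.003, -0.0092, -0.0001, -0.0204, 0.0]
53.6 [-0.001, -0.15, 0.003, -0.0111, -0.0001, -0.0257, 0.0]
55.3 [-0.001, -0.18, 0.004, -0.0129, -0.0001, -0.031, 0.0]
57.0 [-0.001, -0.21, 0.004, -0.0144, -0.0001, -0.0364, 0.0]
58.8 [-0.001, -0.24, 0.004, -0.0159, -0.0001, -0.0418, 0.0]
60.5 [-0.001, -0.27, 0.004, -0.0171, -0.0001, -0.0473, 0.0]
62.2 [-0.001, -0.3, 0.004, -0.0182, -0.0001, -0.0528, 0.0]
63.9 [-0.001, -0.33, 0.004, -0.0192, -0.0001, -0.0583, 0.0]
```

Emit:
{"op": "step_arm", "data": {
  "moves": [
    [[0, 0, 0, 0, 0, 0, 0], [0, 0, 0, 0, 0, 0, 0], [0, -0.03, 0, -0.0025, 0, -0.005, 0], [0, -0.06, 0, -0.0049, 0, -0.0101, 0], [0, -0.09, 0, -0.0071, 0, -0.0152, 0], [0, -0.12, 0, -0.0092, 0, -0.0204, 0], [0, -0.15, 0, -0.0111, 0, -0.0257, 0], [0, -0.18, 0, -0.0129, 0, -0.031, 0], [0, -0.21, 0, -0.0144, 0, -0.0364, 0], [0, -0.24, 0, -0.0159, 0, -0.0418, 0], [0, -0.27, 0, -0.0171, 0, -0.0473, 0], [0, -0.27, 0, -0.0171, 0, -0.0473, 0]]
  ],
  "force": 60
}}

```text
clock: 12.8
tcp_pos: [0.5064, 0.0447, 0.158]
orientation: [-0.427, 0.572, -0.46, -0.528]
wrist_force: [-0.7, 3.7, -2.3]
finger_gap: 0.0087
```

```bash
python3 - <<'E'
from plan2 import *
R0,p0,s=cur(); print(s["finger_gap"],s["wrist_force"],s["ft_torque"],s["joint_pos"])
Bn,Rn,o=load2()
for dg in [60.5,61.5,62.5,63.5,64.5,65.5,66.5,67.5,68.5,69.5,70.5,71.5]:
    th=np.radians(dg);RR,p=target("foot",th,True,flip=-1,out=o,B=Bn,Rz=Rn); print(dg,[float(x) for x in row(RR,p,R0,p0,0)])
p,d=env.read_camera("side"); cv2.imwrite("pics/s9.png",cv2.resize(p[180:360,200:420,::-1],None,fx=3,fy=3))
E
```

```text
0.008708584600657689 [-0.69841083  3.6992285  -2.25646737] [ 0.79760337 -0.06656192  0.13899765] [-0.02785652  0.2173034  -0.29604454  1.03603917 -0.07356513 -0.24215523]
60.5 [-0.001, 0.002, 0.003, -0.0003, -0.0003, 0.0001, 0.0]
61.5 [-0.001, -0.015, 0.003, -0.0018, -0.0003, -0.0028, 0.0]
62.5 [-0.001, -0.033, 0.003, -0.0032, -0.0003, -0.0058, 0.0]
63.5 [-0.001, -0.05, 0.003, -0.0046, -0.0003, -0.0087, 0.0]
64.5 [-0.001, -0.068, 0.003, -0.0059, -0.0003, -0.0117, 0.0]
65.5 [-0.001, -0.085, 0.003, -0.0072, -0.0003, -0.0147, 0.0]
66.5 [-0.001, -0.103, 0.003, -0.0085, -0.0003, -0.0177, 0.0]
67.5 [-0.001, -0.12, 0.003, -0.0097, -0.0003, -0.0207, 0.0]
68.5 [-0.001, -0.138, 0.003, -0.0108, -0.0004, -0.0238, 0.0]
69.5 [-0.001, -0.155, 0.003, -0.0119, -0.0004, -0.0269, 0.0]
70.5 [-0.001, -0.173, 0.003, -0.0129, -0.0004, -0.03, 0.0]
71.5 [-0.001, -0.19, 0.003, -0.0138, -0.0004, -0.0331, 0.0]
```

View pics/s9.png

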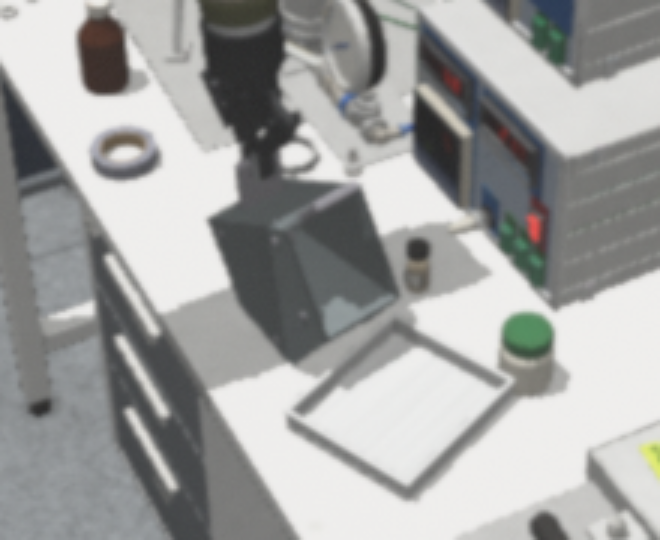

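Emit:
{"op": "step_arm", "data": {
  "moves": [
    [[0, -0.015, 0, -0.0018, 0, -0.0028, 0], [0, -0.033, 0, -0.0032, 0, -0.0058, 0], [0, -0.05, 0, -0.0046, 0, -0.0087, 0], [0, -0.06, 0, -0.0053, 0, -0.0104, 0], [0, -0.068, 0, -0.0059, 0, -0.0117, 0], [0, -0.076, 0, -0.0066, 0, -0.0132, 0], [0, -0.085, 0, -0.0072, 0, -0.0147, 0], [0, -0.094, 0, -0.0079, 0, -0.0162, 0], [0, -0.103, 0, -0.0085, 0, -0.0177, 0], [0, -0.112, 0, -0.0091, 0, -0.0192, 0], [0, -0.12, 0, -0.0097, 0, -0.0207, 0], [0, -0.129, 0, -0.0103, 0, -0.0223, 0]]
  ]
}}

```text
clock: 14.05
tcp_pos: [0.5106, 0.0238, 0.1696]
orientation: [0.456, -0.537, 0.431, 0.564]
wrist_force: [2.3, 0.2, -10.4]
finger_gap: 0.009
```

```bash
python3 - <<'E'
from plan2 import *
R0,p0,s=cur(); print(s["finger_gap"],s["wrist_force"],s["ft_torque"])
Bn,Rn,o=load2()
for dg in [68,68.5,69,69.5,70,71,72,73,74,75,76,77,78]:
    th=np.radians(dg);RR,p=target("foot",th,True,flip=-1,out=o,B=Bn,Rz=Rn); print(dg,[float(x) for x in row(RR,p,R0,p0,0)])
p,d=env.read_camera("side"); cv2.imwrite("pics/s10.png",cv2.resize(p[180:360,200:420,::-1],None,fx=3,fy=3))
E
```

```text
0.008964623400989328 [  2.29258801   0.23156541 -10.38316878] [-0.08379824 -0.53926907  0.09387372]
68 [-0.001, -0.0, 0.003, -0.0003, -0.0006, -0.0001, 0.0]
68.5 [-0.001, -0.009, 0.003, -0.001, -0.0006, -0.0016, 0.0]
69 [-0.001, -0.018, 0.003, -0.0018, -0.0006, -0.003, 0.0]
69.5 [-0.001, -0.026, 0.003, -0.0025, -0.0006, -0.0045, 0.0]
70 [-0.001, -0.035, 0.003, -0.0032, -0.0006, -0.0059, 0.0]
71 [-0.001, -0.052, 0.003, -0.0046, -0.0006, -0.0089, 0.0]
72 [-0.001, -0.07, 0.003, -0.0059, -0.0006, -0.0119, 0.0]
73 [-0.0, -0.087, 0.003, -0.0072, -0.0006, -0.0149, 0.0]
74 [-0.0, -0.105, 0.003, -0.0084, -0.0007, -0.0179, 0.0]
75 [-0.0, -0.122, 0.003, -0.0096, -0.0007, -0.0209, 0.0]
76 [-0.0, -0.14, 0.003, -0.0107, -0.0007, -0.024, 0.0]
77 [-0.0, -0.157, 0.003, -0.0118, -0.0007, -0.0271, 0.0]
78 [-0.0, -0.175, 0.003, -0.0128, -0.0007, -0.0302, 0.0]
```

View pics/s10.png

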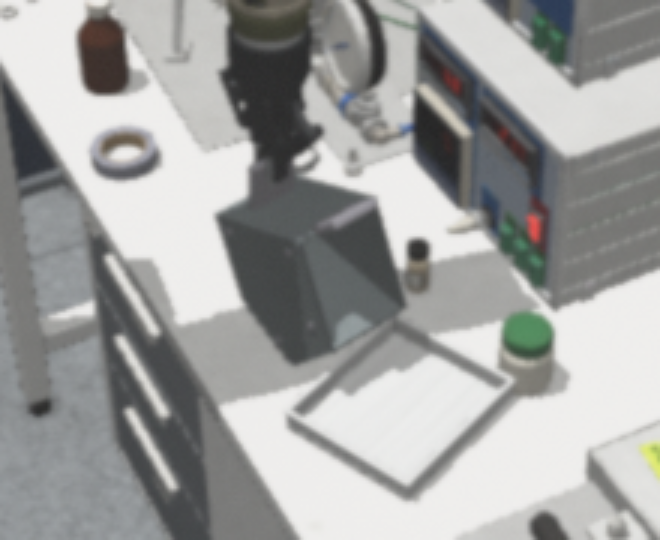

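Emit:
{"op": "step_arm", "data": {
  "moves": [
    [[0, -0.009, 0, -0.0004, 0, -0.0015, 0], [0, -0.018, 0, -0.0009, 0, -0.003, 0], [0, -0.026, 0, -0.0015, 0, -0.0045, 0], [0, -0.035, 0, -0.0022, 0, -0.0059, 0], [0, -0.044, 0, -0.0029, 0, -0.0074, 0], [0, -0.052, 0, -0.0036, 0, -0.0089, 0], [0, -0.061, 0, -0.0043, 0, -0.0104, 0], [0, -0.07, 0, -0.0049, 0, -0.0119, 0], [0, -0.079, 0, -0.0056, 0, -0.0134, 0], [0, -0.087, 0, -0.0062, 0, -0.0149, 0], [0, -0.096, 0, -0.0068, 0, -0.0164, 0], [0, -0.105, 0, -0.0074, 0, -0.0179, 0]]
  ]
}}

```text
clock: 15.3
tcp_pos: [0.515, 0.0056, 0.1768]
orientation: [0.478, -0.506, 0.406, 0.591]
wrist_force: [0.6, 3.8, 5.8]
finger_gap: 0.0088
```

```bash
python3 - <<'E'
from plan2 import *
R0,p0,s=cur(); print(s["finger_gap"],s["wrist_force"],s["ft_torque"])
Bn,Rn,o=load2()
for dg in [74,75,76,77,78,79,80,81,82]:
    th=np.radians(dg);RR,p=target("foot",th,True,flip=-1,out=o,B=Bn,Rz=Rn); print(dg,[float(x) for x in row(RR,p,R0,p0,0)])
p,d=env.read_camera("side"); cv2.imwrite("pics/s11.png",cv2.resize(p[180:360,200:420,::-1],None,fx=3,fy=3))
E
```

```text
0.008757704364365019 [0.60194084 3.75193934 5.80471752] [0.97932392 0.12643029 0.13612326]
74 [-0.001, 0.001, 0.004, -0.0003, -0.0003, 0.0005, 0.0]
75 [-0.0, -0.016, 0.004, -0.0018, -0.0003, -0.0024, 0.0]
76 [-0.0, -0.034, 0.004, -0.0032, -0.0003, -0.0054, 0.0]
77 [-0.0, -0.051, 0.004, -0.0046, -0.0003, -0.0083, 0.0]
78 [-0.0, -0.069, 0.004, -0.006, -0.0003, -0.0113, 0.0]
79 [-0.0, -0.086, 0.004, -0.0072, -0.0003, -0.0143, 0.0]
80 [-0.0, -0.104, 0.004, -0.0085, -0.0003, -0.0173, 0.0]
81 [-0.0, -0.121, 0.004, -0.0097, -0.0003, -0.0203, 0.0]
82 [-0.0, -0.138, 0.004, -0.0108, -0.0003, -0.0234, 0.0]
```

View pics/s11.png

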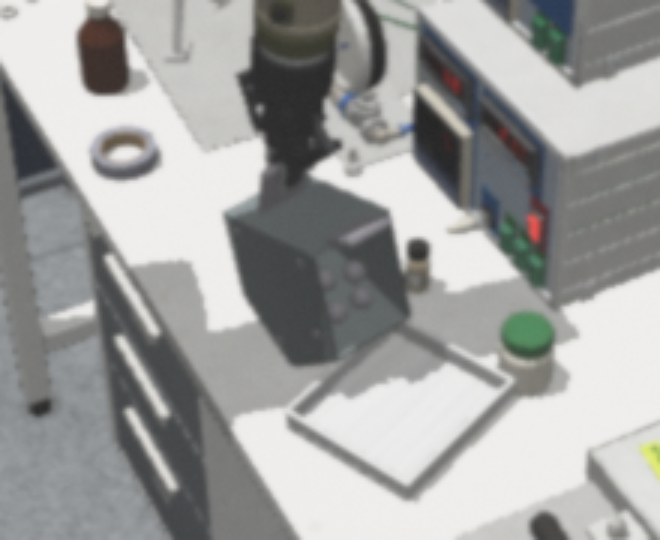

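Emit:
{"op": "step_arm", "data": {
  "moves": [
    [[0, -0.008, 0, -0.0009, 0, -0.0012, 0], [0, -0.016, 0, -0.0018, 0, -0.0024, 0], [0, -0.025, 0, -0.0025, 0, -0.0039, 0], [0, -0.034, 0, -0.0032, 0, -0.0054, 0], [0, -0.042, 0, -0.0039, 0, -0.0068, 0], [0, -0.051, 0, -0.0046, 0, -0.0083, 0], [0, -0.06, 0, -0.0053, 0, -0.0098, 0], [0, -0.069, 0, -0.006, 0, -0.0113, 0], [0, -0.069, 0, -0.006, 0, -0.0113, 0], [0, -0.069, 0, -0.006, 0, -0.0113, 0], [0, -0.069, 0, -0.006, 0, -0.0113, 0]]
  ]
}}

```text
clock: 16.45
tcp_pos: [0.5168, -0.0062, 0.1807]
orientation: [0.492, -0.484, 0.39, 0.609]
wrist_force: [-3.9, 4.9, -1.2]
finger_gap: 0.0088
```

```bash
python3 - <<'E'
from plan2 import *
R0,p0,s=cur(); print(s["finger_gap"],s["wrist_force"],s["ft_torque"])
Bn,Rn,o=load2()
for dg in [78,79,80,81,82,83]:
    th=np.radians(dg);RR,p=target("foot",th,True,flip=-1,out=o,B=Bn,Rz=Rn); print(dg,[float(x) for x in row(RR,p,R0,p0,0)])
p,d=env.read_camera("side"); cv2.imwrite("pics/s12.png",cv2.resize(p[180:360,200:420,::-1],None,fx=3,fy=3))
E
```

```text
0.008761462862900945 [-3.89138783  4.92400003 -1.18851871] [0.64989425 0.18912564 0.27687196]
78 [-0.001, 0.002, 0.002, -0.0002, -0.001, -0.0001, 0.0]
79 [-0.001, -0.015, 0.002, -0.0017, -0.001, -0.003, 0.0]
80 [-0.001, -0.033, 0.002, -0.0031, -0.001, -0.0059, 0.0]
81 [-0.001, -0.05, 0.002, -0.0045, -0.001, -0.0089, 0.0]
82 [-0.001, -0.068, 0.002, -0.0058, -0.001, -0.0119, 0.0]
83 [-0.001, -0.085, 0.002, -0.0071, -0.001, -0.0149, 0.0]
```

View pics/s12.png

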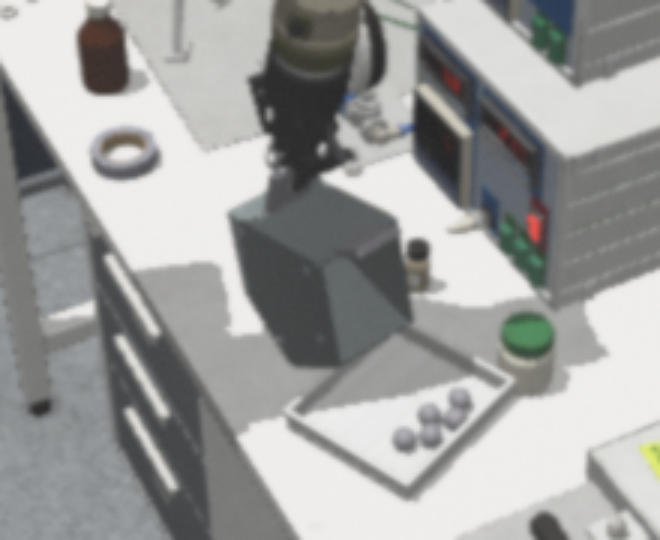

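All five balls lie in the tray, at about (403–460, 397–438). I'll hold briefly, then ease back.

```bash
python3 - <<'E'
from plan2 import *
R0,p0,s=cur(); Bn,Rn,o=load2()
for dg in [78,76.5,74.5,72,69.5,67,64.5,62,59.5,57]:
    th=np.radians(dg);RR,p=target("foot",th,True,flip=-1,out=o,B=Bn,Rz=Rn); print(dg,[float(x) for x in row(RR,p,R0,p0,0)])
E
```

```text
78 [-0.001, 0.002, 0.002, -0.0002, -0.001, -0.0001, 0.0]
76.5 [-0.001, 0.028, 0.002, 0.0022, -0.001, 0.0042, 0.0]
74.5 [-0.001, 0.063, 0.002, 0.0055, -0.001, 0.0098, 0.0]
72 [-0.001, 0.107, 0.002, 0.0099, -0.0009, 0.0167, 0.0]
69.5 [-0.001, 0.15, 0.002, 0.0145, -0.0009, 0.0234, 0.0]
67 [-0.001, 0.194, 0.002, 0.0195, -0.0009, 0.0298, 0.0]
64.5 [-0.001, 0.238, 0.002, 0.0247, -0.0009, 0.0361, 0.0]
62 [-0.001, 0.281, 0.002, 0.0302, -0.0009, 0.0421, 0.0]
59.5 [-0.001, 0.325, 0.002, 0.036, -0.0009, 0.0478, 0.0]
57 [-0.001, 0.369, 0.002, 0.042, -0.0008, 0.0533, 0.0]
```

Emit:
{"op": "step_arm", "data": {
  "moves": [
    [[0, 0, 0, 0, 0, 0, 0], [0, 0.028, 0, 0.0022, 0, 0.0042, 0], [0, 0.063, 0, 0.0055, 0, 0.0098, 0], [0, 0.107, 0, 0.0099, 0, 0.0167, 0], [0, 0.15, 0, 0.0145, 0, 0.0234, 0], [0, 0.194, 0, 0.0195, 0, 0.0298, 0], [0, 0.238, 0, 0.0247, 0, 0.0361, 0], [0, 0.281, 0, 0.0302, 0, 0.0421, 0], [0, 0.325, 0, 0.036, 0, 0.0478, 0], [0, 0.369, 0, 0.042, 0, 0.0533, 0], [0, 0.369, 0, 0.042, 0, 0.0533, 0]]
  ]
}}

```text
clock: 17.6
tcp_pos: [0.5037, 0.0553, 0.1511]
orientation: [-0.411, 0.589, -0.473, -0.51]
wrist_force: [2.0, 2.1, -4.8]
finger_gap: 0.0087
```

```bash
python3 - <<'E'
from plan2 import *
R0,p0,s=cur(); Bn,Rn,o=load2();print(s["clock"],s["finger_gap"],s["wrist_force"],s["ft_torque"])
for dg in [57,55,53,51,49,48,47,46,45.5,45]:
    th=np.radians(dg);RR,p=target("foot",th,True,flip=-1,out=o,B=Bn,Rz=Rn); print(dg,[float(x) for x in row(RR,p,R0,p0,0)])
E
```

```text
17.6 0.008669948584779161 [ 2.02301941  2.0911343  -4.76655576] [ 0.417704   -0.36084521  0.21367307]
57 [0.001, -0.002, 0.003, -0.0006, -0.0007, -0.0015, 0.0]
55 [0.001, 0.033, 0.003, 0.0025, -0.0007, 0.0042, 0.0]
53 [0.001, 0.067, 0.003, 0.0058, -0.0007, 0.0098, 0.0]
51 [0.001, 0.102, 0.003, 0.0093, -0.0007, 0.0153, 0.0]
49 [0.001, 0.137, 0.003, 0.013, -0.0007, 0.0207, 0.0]
48 [0.001, 0.155, 0.003, 0.0149, -0.0007, 0.0233, 0.0]
47 [0.001, 0.172, 0.003, 0.0169, -0.0007, 0.0259, 0.0]
46 [0.001, 0.19, 0.003, 0.0189, -0.0007, 0.0285, 0.0]
45.5 [0.001, 0.198, 0.003, 0.0199, -0.0007, 0.0298, 0.0]
45 [0.001, 0.207, 0.003, 0.021, -0.0007, 0.031, 0.0]
```

Emit:
{"op": "step_arm", "data": {
  "moves": [
    [[0, 0.033, 0, 0.0025, 0, 0.0042, 0], [0, 0.067, 0, 0.0058, 0, 0.0098, 0], [0, 0.102, 0, 0.0093, 0, 0.0153, 0], [0, 0.137, 0, 0.013, 0, 0.0207, 0], [0, 0.155, 0, 0.0149, 0, 0.0233, 0], [0, 0.172, 0, 0.0169, 0, 0.0259, 0], [0, 0.181, 0, 0.0179, 0, 0.0272, 0], [0, 0.19, 0, 0.0189, 0, 0.0285, 0], [0, 0.198, 0, 0.0199, 0, 0.0298, 0], [0, 0.207, 0, 0.021, 0, 0.031, 0], [0, 0.207, 0, 0.021, 0, 0.031, 0], [0, 0.207, 0, 0.021, 0, 0.031, 0]]
  ]
}}

```text
clock: 18.8
tcp_pos: [0.4982, 0.0828, 0.1262]
orientation: [-0.361, 0.639, -0.512, -0.446]
wrist_force: [-1.2, 4.7, -0.4]
finger_gap: 0.0091
```

```bash
cat > lean.py <<'E'
from plan2 import *
R0,p0,s=cur(); Bn,Rn,o=load2();print(s["clock"],s["finger_gap"],s["wrist_force"],s["ft_torque"])
pt,dt=env.read_camera("top"); W=cloud("top",dt,np.ones_like(dt,bool))
Rt=R.from_euler('y',np.pi/4).as_matrix(); L=(W-Bn)@Rn;Q=L@Rt
m=(np.abs(Q[:,0]+.095)<.012)&(np.abs(Q[:,1])<.04)&(Q[:,2]>.06)&(Q[:,2]<.13); q=L[m]
k=np.linalg.lstsq(np.c_[q[:,0],q[:,1],np.ones(len(q))],q[:,2],rcond=None)[0]; print(len(q),90-np.degrees(np.arctan(k[0])),np.median(Q[m,0]))
cv2.imwrite("pics/"+__import__("sys").argv[1],cv2.resize(pt[190:310,260:460,::-1],None,fx=4,fy=4))
E
python3 lean.py t13.png
```

```text
18.8 0.009102365330281406 [-1.23630351  4.6587494  -0.43138299] [1.39187638 0.36385977 0.06547327]
763 44.91151660134433 -0.09261585970476563
```

Emit:
{"op": "step_arm", "data": {
  "moves": [
    [[0, 0, 0, 0, 0, 0, 0], [0, 0, 0, 0, 0, 0, 0.13], [0, 0, 0, 0, 0, 0, 0.2], [0, 0, 0, 0, 0, 0, 0.3], [0, 0, 0, 0, 0, 0, 0.4], [0, 0, 0, 0, 0, 0, 0.4], [0, 0, 0, -0.01, 0, 0, 0.4], [0, 0, 0, -0.03, 0, 0, 0.4], [0, 0, 0, -0.06, 0, 0, 0.4], [0, 0, 0, -0.1, 0, 0, 0.4], [0, 0, 0, -0.11, 0, 0, 0.4], [0, 0, 0, -0.11, 0, 0, 0.4]]
  ],
  "force": 20
}}

```text
clock: 20.05
tcp_pos: [0.491, 0.1204, 0.2321]
orientation: [-0.362, 0.64, -0.511, -0.445]
wrist_force: [0.1, 0.7, -0.0]
finger_gap: 0.0343
```

```bash
python3 lean.py t14.png; python3 - <<'E'
from h import *
p,d=env.read_camera("side"); cv2.imwrite("pics/s14.png",cv2.resize(p[180:380,200:440,::-1],None,fx=3,fy=3))
p,d=env.read_camera("top")
for t in["tray","ball_1_center","vial_1","jar_3","amber_bottle","weight_100"]:
    for r in env.silhouettes("top",t)[:6 if 'ball' in t else 1]:
        q=cloud("top",d,r["mask"]); print(t,round(r["confidence"],2),np.round(np.median(q,0),3))
        if t=="tray": q=q[(q[:,2]>-.005)&(q[:,2]<.03)&(q[:,1]<-.06)]; print(cv2.minAreaRect((q[:,:2]*1000).astype(np.float32)))
E
```

```text
20.05 0.03429013967824029 [ 0.10006884  0.70202026 -0.0495692 ] [ 0.32291606  0.06567608 -0.0149796 ]
768 45.23859798821201 -0.09262793020441294
tray 0.61 [ 0.54  -0.165  0.003]
((546.2015991210938, -169.8561553955078), (169.62765502929688, 150.10317993164062), 22.429119110107422)
vial_1 0.42 [ 0.636 -0.025  0.052]
jar_3 0.82 [ 0.664 -0.18   0.063]
```

View pics/s14.png

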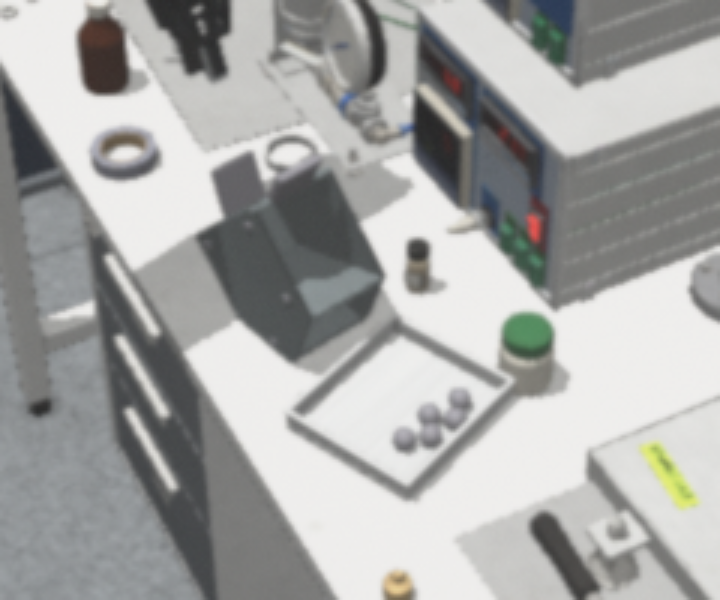

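View pics/t14.png

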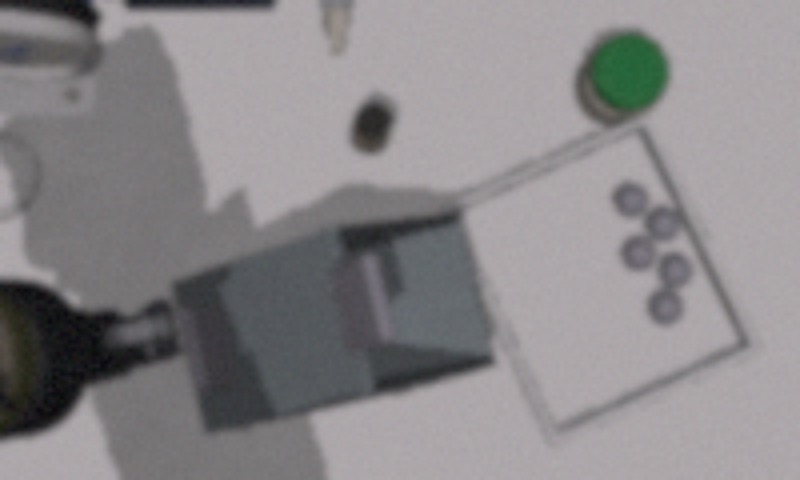

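The tub leans at 45.2° with nothing touching it, and all five balls are in the tray. The tray, vial and jar haven't moved, so I'm handing in.

```bash
python3 -c "
from workcell import env
print(env.hand_in())"
```

```text
the job is handed in; nothing more can be done
None
```

I emptied all five balls into the tray and handed the job in at about 20 s of the 48 s allowed. The hand-in gave no verdict.

- **First rock:** I rocked the tub forward by its top tab onto the heel and let go. It stood by itself at 45.1°. I didn't check the balls by picture at that moment, but later views showed at least four still in the tub at 74°, with none in the tray.
- **Pour:** I took it by the foot tab and rocked it over the heel's front edge to about 78°, where all five balls went into the tray. I then eased it back to the heel and let go.
- **Last checks:** The tub leans at 45.2° with the gripper clear, and five balls show in the tray in both the side and top views. Wrist forces in the readings I took stayed under about 11 N.
- **Things not to shift:** The tray, vial and jar measured within about 1 mm of their starting positions.
- **What the checks missed:** The detector did not report the balls, the bottle or the weight in the last top picture. I confirmed the balls by eye. In the last side view the bottle is where it was in the earlier side views, and the weight still stands by the tray. I didn't measure either one.

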